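# Clear the drying stand, hang the slide racks and put the tools away

## Task

Tidy up after staining: first take the brown bottle off the drying stand's drip tray and stand it upright in the square white bottle tray. Then hang every slide rack on a pin of its own on the drying stand, sliding the strap's side slot sideways over the pin and letting the rack down until the pin sits in the notch at the slot's end. Lay the spatula flat in the narrow and the brush flat in the wide compartment of the tool tray, lengthwise near the middle, handles towards the drying stand; leave the other things on the bench alone.

Things in the scene. Friction and masses are not known exactly. Their poses are not given: they have to be found in the camera images.
- stand: drying stand, fixed: steel drip tray 155 (x) x 430 (y) mm, 5 mm floor, 12 mm rim (x -88 to 68 mm); posts at x 40-52, y +-205 mm carry a dark rail (front face x=+20 mm, top 171 mm up). Three bare pins stick out of the rail towards the robot (-x). Origin: underside, right below mid-pin; x away from the robot along the pins, y along the rail (to the left), z up
- pin_left (a point): half-way point of one pin of the stand (stand y = 140 mm, 165 mm above the table). The pin lies along this frame's x, is 7 mm thick, and has 40 mm of free length between the rail face (x=+20 mm) and a round head 20 mm across, 5 mm thick (x=-20 to -25 mm)
- pin_mid (a point): half-way point of one pin of the stand (stand y = 0 mm, 165 mm above the table). The pin lies along this frame's x, is 7 mm thick, and has 40 mm of free length between the rail face (x=+20 mm) and a round head 20 mm across, 5 mm thick (x=-20 to -25 mm)
- pin_right (a point): half-way point of one pin of the stand (stand y = -140 mm, 165 mm above the table). The pin lies along this frame's x, is 7 mm thick, and has 40 mm of free length between the rail face (x=+20 mm) and a round head 20 mm across, 5 mm thick (x=-20 to -25 mm)
- rack1_tab (a point): slide rack (2 or 3 present, all alike, about 140 g): aluminium basket 44 (x) x 84 (y) x 30 mm high with glass slides; from its middle rises a strap 8 mm thick (x), 40 mm wide (y), to 140 mm over the underside. Point: centre of the strap's plain top tab (the grip, 45 mm high), 118 mm over the underside; z up. Starts upright on a 4 mm rubber mat right of the stand
- rack1_seat (a point): where the pin's axis lies when this rack hangs: in the strap's notch, 91.5 mm over the underside, 26.5 mm below the tab point; axes as the tab. The slot is open at the strap's +y edge and runs level in to y=-6.5 mm: floor 19.5 mm, ceiling 4.5 mm below this point. At its inner end the notch (y +-6.5 mm) rises 8 mm above that ceiling. The pin head is too big for the slot
- rack2_tab (a point): slide rack (2 or 3 present, all alike, about 140 g): aluminium basket 44 (x) x 84 (y) x 30 mm high with glass slides; from its middle rises a strap 8 mm thick (x), 40 mm wide (y), to 140 mm over the underside. Point: centre of the strap's plain top tab (the grip, 45 mm high), 118 mm over the underside; z up. Starts upright on a 4 mm rubber mat right of the stand
- rack2_seat (a point): where the pin's axis lies when this rack hangs: in the strap's notch, 91.5 mm over the underside, 26.5 mm below the tab point; axes as the tab. The slot is open at the strap's +y edge and runs level in to y=-6.5 mm: floor 19.5 mm, ceiling 4.5 mm below this point. At its inner end the notch (y +-6.5 mm) rises 8 mm above that ceiling. The pin head is too big for the slot
- rack3_tab (a point): slide rack (2 or 3 present, all alike, about 140 g): aluminium basket 44 (x) x 84 (y) x 30 mm high with glass slides; from its middle rises a strap 8 mm thick (x), 40 mm wide (y), to 140 mm over the underside. Point: centre of the strap's plain top tab (the grip, 45 mm high), 118 mm over the underside; z up. Starts upright on a 4 mm rubber mat right of the stand
- rack3_seat (a point): where the pin's axis lies when this rack hangs: in the strap's notch, 91.5 mm over the underside, 26.5 mm below the tab point; axes as the tab. The slot is open at the strap's +y edge and runs level in to y=-6.5 mm: floor 19.5 mm, ceiling 4.5 mm below this point. At its inner end the notch (y +-6.5 mm) rises 8 mm above that ceiling. The pin head is too big for the slot
- bottle_cap (a point): amber reagent bottle, 250 g, 155 mm tall: body 50 mm across up to 92 mm, neck, black screw cap 34 mm across and 28 mm high (the grip). Point: centre of the cap, 141 mm above the underside, z up the bottle. Starts on the drip tray just in front of the pins, its axis 54 mm in front of the mid-pin line, its body only some 4 mm clear of the pin heads above: draw it back a little while lifting
- bottle_place (a point): white square bottle tray, fixed, 100 x 100 mm, 4 mm walls, 18 mm high. Point: centre of its inner floor, 4 mm above the table
- narrow_place (a point): narrow compartment of the white tool tray, fixed (205 x 125 mm, floor 4 mm, walls 16 mm high with 74 mm finger gaps at mid-length). Point: centre of the compartment floor, 4 mm above the table; x along it, away from the drying stand (the way working ends point); y across. Inner size 195 x 38 mm
- wide_place (a point): wide compartment of the same tray, farther from the robot, inner size 195 x 52 mm; point and axes as for the narrow one. The two centre lines are 70 mm apart with a 25 mm land between (also interrupted at mid-length)
- spatula_grip (a point): spatula, 50 g, 165 mm long, lying flat: black handle 110 x 16 x 12 mm, steel blade 55 x 26 x 4 mm. Point: grip on the handle near the balance point, half-way up (6 mm over the underside); x towards the blade's end (90 mm away; handle end is 75 mm the other way), z up
- spatula_tip (a point): end of the spatula's blade, 90 mm from spatula_grip along its x, 2 mm above the underside
- brush_grip (a point): flat bench brush, 60 g, 165 mm long, lying flat: wooden handle 115 x 18 x 14 mm, head with bristles 50 x 40 x 16 mm. Point: grip on the handle near the balance point, half-way up (7 mm over the underside); x towards the bristle end (80 mm away; handle end is 85 mm the other way), z up
- brush_tip (a point): bristle end of the brush, 80 mm from brush_grip along its x, 8 mm above the underside
- carton: bystander: white carton 90 x 120 x 70 mm behind the work area; origin at the centre of its underside; leave alone
- jar: bystander: small amber jar, 60 mm across, 85 mm high, behind the slide racks; origin at the centre of its underside; leave alone
- beaker: bystander: glass beaker 68 mm across, 85 mm high, right of the tool tray; origin at the centre of its underside; leave alone
- dish: bystander: closed clear dish 90 mm across, 16 mm high, near the robot; origin at the centre of its underside; leave alone
- slide_box: bystander: cardboard box 85 x 55 x 35 mm at the left; origin at the centre of its underside; leave alone
- dropper: bystander: small white bottle 36 mm across, 70 mm high, near the robot at left; origin at the centre of its underside; leave alone

How it is judged:
On the way, in this order (a step that is already met when the one before it is completed fails the run):
1. the bottle stands upright in the bottle tray (horizontal distance between bottle_cap and bottle_place below 0.025 m and angle between bottle_cap's own z axis and vertical below 0.12 rad and z of bottle_cap in the frame of bottle_place between 0.134 and 0.147 m), for 0.2 s.
2. every slide rack hangs in its notch on a pin (angle between each of rack1_tab, rack2_tab, rack3_tab's own z axis and vertical below 0.2 rad and angle between the x axis of each of rack1_tab, rack2_tab, rack3_tab and the x axis of stand, either way round below 0.3 rad and ((x of rack1_tab in the frame of pin_left between -0.02 and 0.02 m and y of rack1_tab in the frame of pin_left between -0.01 and 0.01 m and z of rack1_tab in the frame of pin_left between 0.02 and 0.033 m) or (x of rack1_tab in the frame of pin_mid between -0.02 and 0.02 m and y of rack1_tab in the frame of pin_mid between -0.01 and 0.01 m and z of rack1_tab in the frame of pin_mid between 0.02 and 0.033 m) or (x of rack1_tab in the frame of pin_right between -0.02 and 0.02 m and y of rack1_tab in the frame of pin_right between -0.01 and 0.01 m and z of rack1_tab in the frame of pin_right between 0.02 and 0.033 m)) and ((x of rack2_tab in the frame of pin_left between -0.02 and 0.02 m and y of rack2_tab in the frame of pin_left between -0.01 and 0.01 m and z of rack2_tab in the frame of pin_left between 0.02 and 0.033 m) or (x of rack2_tab in the frame of pin_mid between -0.02 and 0.02 m and y of rack2_tab in the frame of pin_mid between -0.01 and 0.01 m and z of rack2_tab in the frame of pin_mid between 0.02 and 0.033 m) or (x of rack2_tab in the frame of pin_right between -0.02 and 0.02 m and y of rack2_tab in the frame of pin_right between -0.01 and 0.01 m and z of rack2_tab in the frame of pin_right between 0.02 and 0.033 m)) and ((x of rack3_tab in the frame of pin_left between -0.02 and 0.02 m and y of rack3_tab in the frame of pin_left between -0.01 and 0.01 m and z of rack3_tab in the frame of pin_left between 0.02 and 0.033 m) or (x of rack3_tab in the frame of pin_mid between -0.02 and 0.02 m and y of rack3_tab in the frame of pin_mid between -0.01 and 0.01 m and z of rack3_tab in the frame of pin_mid between 0.02 and 0.033 m) or (x of rack3_tab in the frame of pin_right between -0.02 and 0.02 m and y of rack3_tab in the frame of pin_right between -0.01 and 0.01 m and z of rack3_tab in the frame of pin_right between 0.02 and 0.033 m))), for 0.2 s.
At the end, for the whole second after the job is handed in: Bottle upright in its tray. Every rack upright on a pin of its own: pin in the notch (10 mm sideways, 6 mm in height), strap square to it (0.3 rad). Spatula flat in narrow, brush in wide compartment, 10 mm off centre line, 22 mm lengthwise, handles to the stand. All at rest (all of step 1 and all of step 2 and x of spatula_grip in the frame of narrow_place between -0.022 and 0.022 m and y of spatula_grip in the frame of narrow_place between -0.01 and 0.01 m and x of spatula_tip in the frame of narrow_place between 0.068 and 0.112 m and y of spatula_tip in the frame of narrow_place between -0.012 and 0.012 m and z of spatula_grip in the frame of narrow_place between 0.002 and 0.011 m and angle between each of spatula_grip, brush_grip's own z axis and vertical below 0.1 rad and x of brush_grip in the frame of wide_place between -0.022 and 0.022 m and y of brush_grip in the frame of wide_place between -0.01 and 0.01 m and x of brush_tip in the frame of wide_place between 0.058 and 0.102 m and y of brush_tip in the frame of wide_place between -0.012 and 0.012 m and z of brush_grip in the frame of wide_place between 0.002 and 0.011 m and linear speed of each of rack1, rack2, rack3, bottle, spatula, brush below 0.03 m/s); the robot touches nothing.
It fails at once if a slide rack is lifted while the bottle is still at the drying stand (x of bottle_cap in the frame of stand between -0.1 and 0.08 m and y of bottle_cap in the frame of stand between -0.22 and 0.22 m and height (world z) of any of rack1_tab, rack2_tab, rack3_tab above 0.165 m).
It fails at once if the bottle is tipped over (angle between bottle_cap's own z axis and vertical above 0.8 rad).
It fails at once if a bystander is pushed away or knocked over (distance of any of carton, jar, beaker, dish, slide_box, dropper from where it was at the start of the episode above 0.04 m or angle between any of carton, jar, beaker, dish, slide_box, dropper's own z axis and vertical above 0.6 rad).
Of rack1, rack2, rack3 only 2 to 3 are there at a start; the rules pass over those that are not, and their reading is None.
At some moment in a run one of spatula, brush may be knocked a few centimetres aside while the robot is not near it.
It also fails if it takes over 210 s, if anything falls off the work surface, if the arm or the gripper's body presses on something with over 40 N, if the wrist force passes 120 N, or if a joint passes its speed limit or range.

## Robot

A 7-joint arm with a two-finger parallel gripper is mounted at the origin on the work surface. World frame = base frame: x ahead of the robot, y to its left, z up, the work surface at z = 0. Lengths are in m, angles in rad, forces in N, time in s.
With the tool pointing down it reaches from about 0.4 to 0.85 m from the base axis. Payload 4.5 kg.
Tool frame: the origin (TCP) lies midway between the tips of the shut fingers; the grasp point (between the pads) lies 19 mm behind it; z points along the fingers, y is the direction in which the jaws open and shut (so a half turn about z gives the same grasp; the last joint's range is limited). The gripper opens to 88 mm and grips with 3 to 60 N. Pads are 18 mm wide; open, the fingers measure 123 mm over their backs; the gripper's body (75 mm by 187 mm) begins 45 mm behind the grasp point.
Start: joints at [-1.092, 0.689, -0.195, 1.565, 0.157, 0.902, -0.215], TCP at [0.269, 0.564, 0.239] pointing down, gripper open.
Joint ranges: [-3.01, 3.01], [-0.46, 2.08], [-1.47, 1.51], [0.13, 2.56], [-1, 4.14], [0.04, 2.09], [-2.66, 2.66]. Speed limits (rad/s): [2.57, 2.57, 3.14, 3.14, 3.14, 3.14, 3.14].

## Interface

Orientations are given as a unit quaternion [x, y, z, w].
In Python, from plant import r gives the robot as it stands. The module is installed in compiled form; this text tells all that it offers.
- The arm moves only by the tool carry_out, never from a script. Its argument "commands" is a list of rows, each a list of 6 numbers: the shift along the tool's x, y, z in m, then the turn, a rotation vector about the tool's x, y, z in degrees. In form: [[dx, dy, dz, wx, wy, wz], ...]. A call has 1 to 12 rows; each row is the pose to reach, as a shift and turn from the pose commanded when the call began, along the tool's axes at that moment; what a row does not reach only later rows make up. A row lasts 1/10 s, in which the tool goes at most 50 mm and 8.59 degrees, less where a joint would pass 70% of its speed; a pose out of reach is approached as far as the arm can. A call with a gripper value outside its range is refused whole. "fingers" is the closure in counts, from 0 (fully open) to 255 (shut), set as the call begins (left out, the last holds). The fingers move at their own pace and stop on an object; "grip_force" is the grip in N (left out, the last holds). Time passes only in rows, so rows that repeat a pose let the fingers close. It gives the time, the measured TCP pose, the force and the opening at its end, in the units of the state.
- r.get_state(): the state, without advancing time (a new reading comes with each control period).
- r.snapshot(name): name is "side" or "top" or "wrist"; returns a dict with "img" (384x512x3 uint8, blue, green, red), "intrinsics" (3x3 intrinsics, pixels), "extrinsics" (4x4, takes a point from camera to world coordinates); the wrist camera has in their place "tool_from_camera" (4x4, takes a point from camera to tool coordinates, whose origin is the TCP and whose axes are the flange's). Camera axes: x right, y down, z forward; pixel columns grow to the right and rows downward; lengths in m; the calibration is good to about 2 mm. The wrist camera is an equidistant fisheye: a pixel r from the principal point sees the ray r / f radians off the axis. A picture is of the moment at which its call begins: read the wrist's pose just before it. There is no depth.
- r.finish_job(): hands the job in, once; it reports no verdict.
Trained networks look in a picture, given as the dict that the camera call returned (one of the last four; its "shot" number tells which), for a name from the list of things; names that differ only in an ending like _2 or _b are one class to them, and where a whole thing is asked for, a point or a joint stands for the part that bears it (a point fixed in the world has none). Each returns a list of dicts, best first, with "p" (0 to 1); they miss things now and then, are a little off and sometimes report something else, mostly with a low value. They report only what shows in the picture. A call takes as long as a camera call.
- r.spot_in(picture, label): "xyz" ([x, y, z] in m, in world coordinates, good to about 4 mm: the middle of the surface that is visible of it).
- r.spot_point(picture, label): "xyz" ([x, y, z] in m, in world coordinates, good to about 4 mm: a listed point, or the origin of a listed thing).
The state is a dict: "clock": time; "q": joint angles; "qd": joint speeds; "joint_torque": joint torques, N m; "tool_pos": TCP position; "eef_rot": TCP orientation; "contact_force": force on the tool from outside, world axes, zero at the start; "moment": the same for the moment, N m; "opening": opening from 0.0 (shut) to 1.0 (fully open).
Only numpy, scipy, OpenCV 4.12 (cv2) and the standard library are available. Lean on these libraries where they do the work, as an engineer would, in place of code of your own. Each camera call takes 0.05 s, during which the arm holds its last target.

## Working session

There is one attempt and no reset: what is moved stays moved. The work goes in short steps, Python scripts to look and compute and a tool call to move; the robot and the scene stay as the last step left them, time stands still between calls to the robot, and variables do not carry over. Pictures are saved under pics/ and viewed, and the job is handed in when it is done.

Besides the shell and the picture viewer there is one more tool, called after "Emit:" as name(argument=value, ...) on one line, values as JSON. carry_out: Moves the arm, as the interface text tells. Its arguments: {"type":"object","properties":{"commands":{"type":"array","items":{"type":"array","items":{"type":"number"}}},"fingers":{"type":"number"},"grip_force":{"type":"number"}},"required":["commands"]}

```bash
mkdir -p pics; ls
python3 - <<'E'
from plant import r
import cv2
s=r.get_state()
for k in s: print(k,s[k])
for n in ['side','top','wrist']:
    p=r.snapshot(n); cv2.imwrite(f'pics/{n}0.png',p['img']); print(n,p['intrinsics'],p.get('extrinsics',p.get('tool_from_camera')))
E
```

```text
pics
clock 0.0
q [-1.09221264  0.68998549 -0.19451052  1.56636173  0.15734819  0.90249205
 -0.21508527]
qd [-5.46884414e-04  1.69605274e-05 -9.23655263e-04  1.86912476e-03
 -4.93818346e-04  1.98471389e-03  3.85505196e-05]
joint_torque [ 1.57532918e-04 -5.27564085e+01 -1.26694869e+00 -1.53430420e+01
 -5.26427315e-02  6.69065077e-03  1.80830966e-04]
tool_pos [0.26869676 0.56358495 0.2379043 ]
eef_rot [ 2.20500410e-01  9.75386443e-01 -9.17412978e-04 -1.18443620e-04]
contact_force [-0.29630322  0.85868627 -0.55529448]
moment [-0.07406896 -0.02299226  0.01258172]
opening 0.9980022617452423
side [[397.64889562   0.         254.9061474 ]
 [  0.         397.64889562 188.88009498]
 [  0.           0.           1.        ]] [[ 0.99660314 -0.05191314  0.06393126  0.45538087]
 [-0.08211388 -0.68563031  0.7233038  -0.81412732]
 [ 0.00628423 -0.72609648 -0.68756411  0.93056368]
 [ 0.          0.          0.          1.        ]]
top [[391.49161893   0.         257.23112009]
 [  0.         391.49161893 192.10444869]
 [  0.           0.           1.        ]] [[-1.66940688e-02 -9.94259776e-01  1.05682569e-01  3.69685902e-01]
 [-9.99860500e-01  1.65437183e-02 -2.29920961e-03  3.57117424e-02]
 [ 5.37628987e-04 -1.05706209e-01 -9.94397259e-01  1.59342091e+00]
 [ 0.00000000e+00  0.00000000e+00  0.00000000e+00  1.00000000e+00]]
wrist [[297.31863964   0.         255.47093987]
 [  0.         297.31863964 187.92646015]
 [  0.           0.           1.        ]] [[ 6.53488179e-04 -9.51680654e-01 -3.07088760e-01  7.87457100e-02]
 [ 9.99998802e-01  1.90969266e-04  1.53618660e-03 -7.82229648e-04]
 [-1.40331456e-03 -3.07089396e-01  9.51679638e-01 -1.45324130e-01]
 [ 0.00000000e+00  0.00000000e+00  0.00000000e+00  1.00000000e+00]]
```

View pics/side0.png

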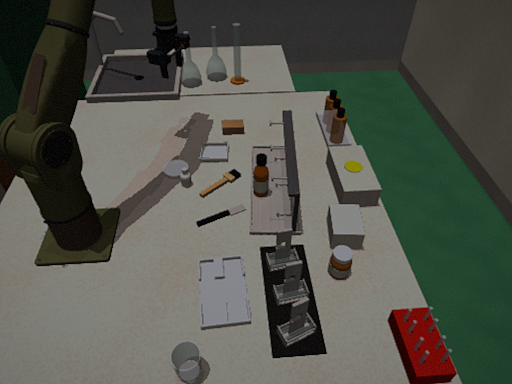

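View pics/top0.png

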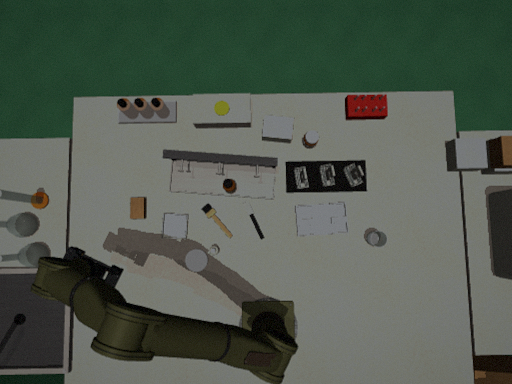

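```bash
cat > h.py <<'E'
from plant import r
import cv2, numpy as np
from scipy.spatial.transform import Rotation as R
L=['stand','pin_left','pin_mid','pin_right','rack1_tab','rack1_seat','bottle_cap','bottle_place','narrow_place','wide_place','spatula_grip','spatula_tip','brush_grip','brush_tip','carton','jar','beaker','dish','slide_box','dropper']
def proj(p,X):
    T=np.linalg.inv(p['extrinsics']); c=T[:3,:3]@np.asarray(X)+T[:3,3]; u=p['intrinsics']@c; return u[:2]/u[2]
def ray(p,uv,z):
    "world point on plane z seen at pixel uv (side/top)"
    E=p['extrinsics']; d=E[:3,:3]@np.linalg.inv(p['intrinsics'])@np.array([uv[0],uv[1],1.]); o=E[:3,3]; return o+d*(z-o[2])/d[2]
def wray(p,st,uv):
    K=p['intrinsics'];v=np.array([uv[0]-K[0,2],uv[1]-K[1,2]]);rr=np.linalg.norm(v);th=rr/K[0,0]
    d=np.array([*(v/max(rr,1e-9)*np.sin(th)),np.cos(th)]);T=p['tool_from_camera']
    Rt=R.from_quat(st['eef_rot']).as_matrix();o=np.array(st['tool_pos'])+Rt@T[:3,3];return o,Rt@T[:3,:3]@d
def wz(p,st,uv,z):
    o,d=wray(p,st,uv);return o+d*(z-o[2])/d[2]
def wproj(p,st,X):
    T=p['tool_from_camera'];Rt=R.from_quat(st['eef_rot']).as_matrix()
    c=T[:3,:3].T@(Rt.T@(np.asarray(X)-st['tool_pos'])-T[:3,3]);th=np.arctan2(np.hypot(*c[:2]),c[2]);K=p['intrinsics']
    return K[:2,2]+K[0,0]*th*c[:2]/np.hypot(*c[:2])
def show(n,l,f=None,k=3,p=None):
    p=p or r.snapshot(n)
    for x in (l if isinstance(l,list) else [l]):
        for d in r.spot_point(p,x)[:k]: print(n,x,round(d['p'],2),np.round(d['xyz'],4))
    return p
def snap(n,f):
    s=r.get_state();p=r.snapshot(n);cv2.imwrite(f'pics/{f}.png',p['img']);return p,s
def rows(target,Rt=None,st=None,step=None,nmax=12):
    "shift in tool axes and rotvec deg"
    st=st or r.get_state();R0=R.from_quat(st['eef_rot']);d=R0.inv().apply(np.asarray(target)-st['tool_pos'])
    w=np.zeros(3) if Rt is None else (R0.inv()*Rt).as_rotvec(degrees=True)
    return np.round(d,4),np.round(w,2)
E
python3 - <<'E'
from h import *
for n in ['side','top']:
    p=r.snapshot(n); show(n,L,k=3,p=p)
E
```

```text
side stand 0.65 [0.6111 0.1749 0.0014]
side pin_left 0.75 [0.6254 0.3101 0.1675]
side pin_mid 0.76 [0.6159 0.1706 0.165 ]
side pin_right 0.77 [0.5998 0.0312 0.1652]
side pin_right 0.56 [ 0.7437 -0.1862  0.0013]
side rack1_tab 0.91 [ 0.5921 -0.1484  0.1197]
side rack1_seat 0.69 [4.96e-01 7.91e-02 3.00e-04]
side rack1_seat 0.58 [ 0.5931 -0.1506  0.0994]
side bottle_cap 0.84 [0.5598 0.1437 0.1482]
side bottle_place 0.87 [ 4.039e-01  3.677e-01 -2.000e-04]
side narrow_place 0.81 [ 0.3833 -0.2276  0.0047]
side wide_place 0.88 [ 0.4556 -0.2241  0.0045]
side spatula_grip 0.77 [0.4154 0.0492 0.0078]
side spatula_tip 0.62 [4.994e-01 8.090e-02 3.000e-04]
side brush_grip 0.89 [0.4187 0.198  0.0069]
side brush_tip 0.53 [0.4867 0.2457 0.008 ]
side carton 0.56 [ 7.963e-01 -5.060e-02  7.000e-04]
side jar 0.96 [ 0.7428 -0.184   0.002 ]
side jar 0.61 [ 0.5943 -0.1467  0.1172]
side jar 0.25 [ 0.454  -0.2235  0.0072]
side beaker 0.81 [ 0.344  -0.4286 -0.005 ]
side dish 0.79 [ 0.2645  0.2828 -0.0061]
side slide_box 0.76 [ 0.4814  0.5142 -0.0019]
side slide_box 0.63 [ 0.5964 -0.3535  0.1272]
side dropper 
[... 977 characters left out ...]
p spatula_grip 0.36 [ 0.3365 -0.4261  0.0011]
top spatula_tip 0.44 [0.4984 0.0839 0.0026]
top spatula_tip 0.44 [ 0.5911 -0.151   0.1208]
top spatula_tip 0.25 [ 7.947e-01 -5.630e-02  3.000e-04]
top brush_grip 0.73 [0.4213 0.199  0.0074]
top brush_tip 0.53 [0.4815 0.2488 0.0103]
top brush_tip 0.37 [ 0.5894 -0.1509  0.095 ]
top carton 0.91 [ 7.926e-01 -5.430e-02 -7.000e-04]
top carton 0.27 [ 0.3837 -0.2276  0.0058]
top jar 0.56 [ 0.7438 -0.1861 -0.0018]
top beaker 0.64 [ 0.3408 -0.4293  0.001 ]
top dish 0.93 [0.2706 0.2783 0.002 ]
top dish 0.28 [ 0.5892 -0.1516  0.1232]
top slide_box 0.55 [0.4775 0.5166 0.0006]
top slide_box 0.26 [ 0.5948 -0.2514  0.1227]
top dropper 0.44 [0.3058 0.2097 0.0039]
```

Run:
```python
import cv2
a=cv2.imread('pics/side0.png');c=a[220:360,250:350];cv2.imwrite('pics/c1.png',cv2.resize(c,None,fx=4,fy=4,interpolation=cv2.INTER_CUBIC))
a=cv2.imread('pics/top0.png');c=a[140:250,160:380];cv2.imwrite('pics/c2.png',cv2.resize(c,None,fx=3.5,fy=3.5,interpolation=cv2.INTER_CUBIC))
```

```text
(no output)
```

View pics/c1.png

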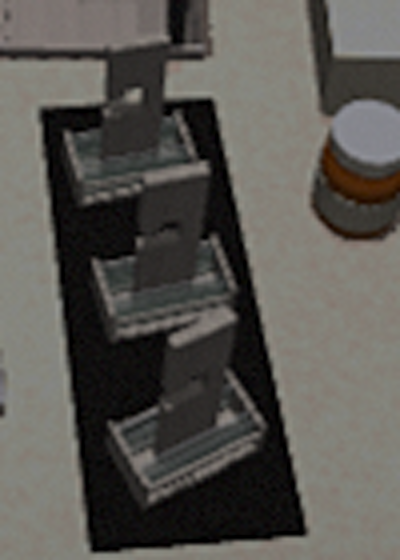

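View pics/c2.png

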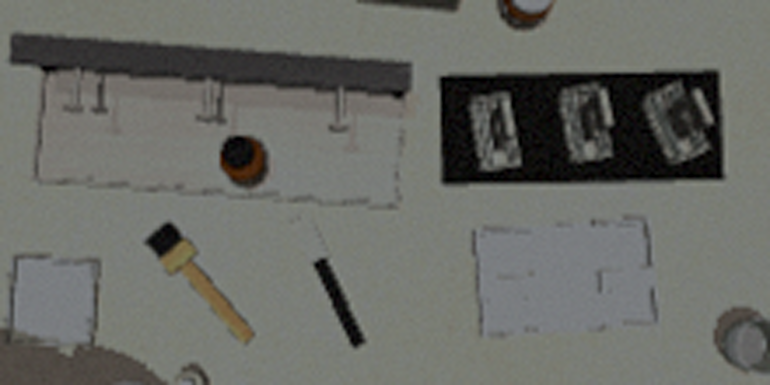

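Run:
```python
from h import *
st=r.get_state()
u=np.array([0.9964,-0.085]);v=np.array([0.085,0.9964])
b=np.array([0.5586,0.142])
def Rz(yawx): # tool x at yaw deg, z down
    a=np.radians(yawx);x=np.array([np.cos(a),np.sin(a),0]);z=np.array([0,0,-1.]);return R.from_matrix(np.stack([x,np.cross(z,x),z],1))
T=Rz(175.1)
# hover 0.3 above
print(rows([b[0]-0.03,b[1],0.26],T))
```

```text
(array([-0.4161, -0.2694, -0.0213]), array([  0.  ,   0.  , -20.58]))
```

Emit:
carry_out(commands=[[-0.416,-0.269,-0.021,0,0,-20.6],[-0.416,-0.269,-0.021,0,0,-20.6],[-0.416,-0.269,-0.021,0,0,-20.6],[-0.416,-0.269,-0.021,0,0,-20.6],[-0.416,-0.269,-0.021,0,0,-20.6],[-0.416,-0.269,-0.021,0,0,-20.6],[-0.416,-0.269,-0.021,0,0,-20.6],[-0.416,-0.269,-0.021,0,0,-20.6],[-0.416,-0.269,-0.021,0,0,-20.6],[-0.416,-0.269,-0.021,0,0,-20.6],[-0.416,-0.269,-0.021,0,0,-20.6],[-0.416,-0.269,-0.021,0,0,-20.6]], fingers=0)

```text
clock: 3.45
tool_pos: [0.5292, 0.1412, 0.2596]
eef_rot: [0.044, 0.999, 0.0, 0.0]
contact_force: [0.5, 0.7, -0.7]
opening: 1.004
```

Run:
```python
from h import *
p,s=snap('wrist','w1'); print(s['clock'],s['tool_pos'],s['q'])
show('wrist',['bottle_cap','pin_left','pin_mid','pin_right','stand','rack1_tab'],p=p)
```

```text
3.45 [0.52917379 0.14122462 0.25964232] [-0.12551663  0.57369562 -0.3570957   1.77050171  0.25672737  0.84310966
  0.88029382]
wrist bottle_cap 0.76 [0.5557 0.1417 0.1437]
wrist pin_left 0.53 [ 0.3854 -0.2248  0.0037]
wrist pin_mid 0.91 [0.6136 0.1727 0.1629]
wrist pin_right 0.6 [ 6.153e-01  1.745e-01 -5.000e-04]
wrist pin_right 0.48 [ 0.3864 -0.2207  0.0063]
wrist stand 0.73 [ 0.6129  0.1737 -0.0024]
wrist rack1_tab 0.56 [ 0.5944 -0.1462  0.1241]
```

View pics/w1.png

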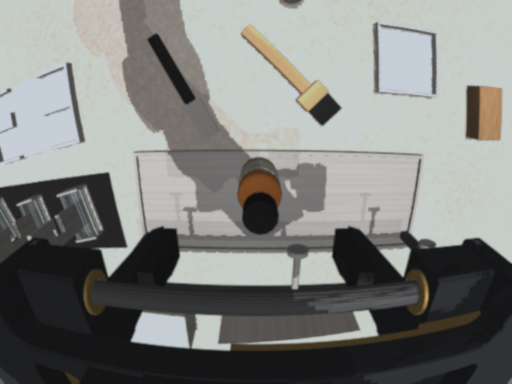

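Emit:
carry_out(commands=[[-0.028,0.003,0.0,0,0,0],[-0.028,0.003,0.04,0,0,0],[-0.028,0.003,0.07,0,0,0],[-0.028,0.003,0.1,0,0,0],[-0.028,0.003,0.12,0,0,0],[-0.028,0.003,0.13,0,0,0],[-0.028,0.003,0.13,0,0,0]])

```text
clock: 4.5
tool_pos: [0.556, 0.1433, 0.1287]
eef_rot: [0.042, 0.999, -0.0, -0.001]
contact_force: [0.3, 0.1, 0.8]
opening: 0.998
```

Emit:
carry_out(commands=[[0,0,0,0,0,0],[0,0,0,0,0,0],[0,0,0,0,0,0],[0,0,0,0,0,0],[0,0,0,0,0,0],[0,0,0,0,0,0],[0,0,0,0,0,0],[0,0,0,0,0,0],[0,0,0,0,0,0],[0,0,0,0,0,0]], fingers=255, grip_force=30)

```text
clock: 5.5
tool_pos: [0.5569, 0.1429, 0.1298]
eef_rot: [0.043, 0.999, -0.0, 0.0]
contact_force: [-0.1, -1.0, 0.6]
opening: 0.376
```

Run:
```python
from h import *
p,s=snap('wrist','w2'); print(s['clock'],s['tool_pos'],s['opening'],s['contact_force'])
```

```text
5.5 [0.55689897 0.14290656 0.12977496] 0.376171690563821 [-0.08893599 -0.97342714  0.58970584]
```

View pics/w2.png

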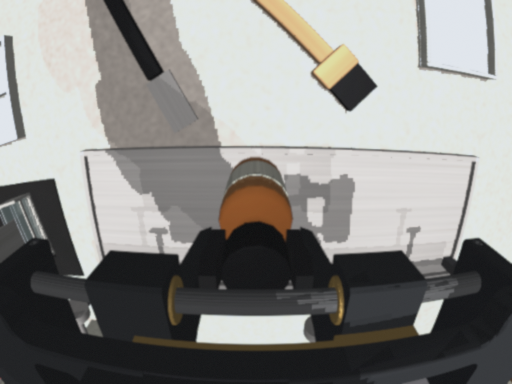

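Emit:
carry_out(commands=[[0,0,-0.015,0,0,0],[0.01,0,-0.03,0,0,0],[0.03,0,-0.045,0,0,0],[0.06,0,-0.065,0,0,0],[0.08,0.02,-0.085,0,0,0],[0.1,0.05,-0.1,0,0,0],[0.12,0.08,-0.1,0,0,0],[0.14,0.11,-0.1,0,0,0],[0.16,0.14,-0.1,0,0,0],[0.17,0.17,-0.1,0,0,0],[0.17,0.2,-0.1,0,0,0],[0.17,0.211,-0.1,0,0,0]])

```text
clock: 6.75
tool_pos: [0.4043, 0.3715, 0.2296]
eef_rot: [0.041, 0.999, 0.001, -0.0]
contact_force: [-0.1, 0.1, -1.9]
opening: 0.372
```

Run:
```python
from h import *
p,s=snap('wrist','w3'); print(s['clock'],s['tool_pos'],s['opening'],s['contact_force'])
show('wrist',['bottle_place','bottle_cap'],p=p)
p,_=snap('side','s3')
show('side',['bottle_place','bottle_cap'],p=p)
```

```text
6.75 [0.40428996 0.37145692 0.22962519] 0.37177428643823635 [-0.05169355  0.12512737 -1.87283547]
wrist bottle_cap 0.73 [0.4042 0.3695 0.2445]
side bottle_place 0.65 [4.054e-01 3.689e-01 4.000e-04]
side bottle_cap 0.91 [0.4087 0.365  0.2472]
```

View pics/w3.png

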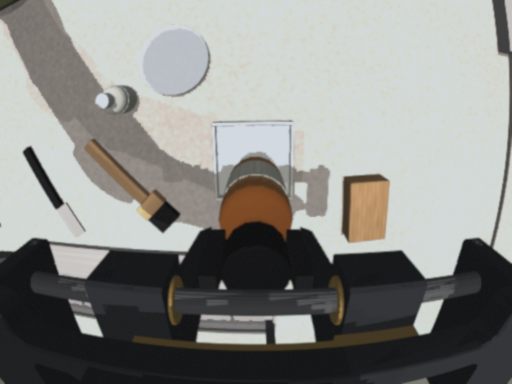

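Emit:
carry_out(commands=[[0,-0.002,0.03,0,0,0],[0,-0.002,0.06,0,0,0],[0,-0.002,0.08,0,0,0],[0,-0.002,0.09,0,0,0],[0,-0.002,0.095,0,0,0],[0,-0.002,0.1,0,0,0],[0,-0.002,0.101,0,0,0],[0,-0.002,0.101,0,0,0]])

```text
clock: 7.85
tool_pos: [0.4056, 0.3659, 0.1293]
eef_rot: [0.043, 0.999, 0.0, 0.0]
contact_force: [0.3, 0.2, -1.8]
opening: 0.378
```

Run:
```python
from h import *
s=r.get_state(); print(s['clock'],s['tool_pos'],s['opening'],s['contact_force'])
p,_=snap('side','s4')
show('side',['bottle_place','bottle_cap'],p=p)
```

```text
7.85 [0.4055563  0.36594658 0.12925871] 0.3777815777525588 [ 0.29729644  0.22456292 -1.81391665]
side bottle_place 0.86 [0.403  0.3661 0.0026]
side bottle_place 0.25 [ 0.3442 -0.4326 -0.0018]
side bottle_cap 0.8 [0.4064 0.3639 0.1505]
```

Emit:
carry_out(commands=[[0,0,0.001,0,0,0],[0,0,0.002,0,0,0],[0,0,0.002,0,0,0]])

```text
clock: 8.3
tool_pos: [0.4059, 0.3662, 0.1286]
eef_rot: [0.043, 0.999, 0.001, 0.001]
contact_force: [-2.0, -1.9, 12.4]
opening: 0.373
```

Emit:
carry_out(commands=[[0,0,0,0,0,0],[0,0,0,0,0,0],[0,0,0,0,0,0],[0,0,0,0,0,0],[0,0,0,0,0,0],[0,0,-0.02,0,0,0],[0,0,-0.06,0,0,0],[0,0,-0.1,0,0,0],[0,0,-0.14,0,0,0],[0,0,-0.15,0,0,0],[0,0,-0.15,0,0,0]], fingers=0)

```text
clock: 9.4
tool_pos: [0.4059, 0.3663, 0.2781]
eef_rot: [0.043, 0.999, 0.001, 0.001]
contact_force: [-0.2, -0.4, -1.2]
opening: 1.001
```

Run:
```python
from h import *
s=r.get_state(); print(s['clock'],s['tool_pos'],s['opening'],s['contact_force'])
p,_=snap('side','s5')
show('side',['bottle_place','bottle_cap'],p=p)
def Rz(yawx):
    a=np.radians(yawx);x=np.array([np.cos(a),np.sin(a),0]);z=np.array([0,0,-1.]);return R.from_matrix(np.stack([x,np.cross(z,x),z],1))
print(rows([0.54,-0.25,0.35],Rz(180)))
```

```text
9.4 [0.40586943 0.36634307 0.27808357] 1.001482268604177 [-0.2426272 -0.4175324 -1.1559146]
side bottle_place 0.83 [0.4074 0.3686 0.0011]
side bottle_place 0.21 [ 0.6144  0.1781 -0.0018]
side bottle_cap 0.85 [0.4062 0.3661 0.1464]
side bottle_cap 0.66 [0.6267 0.3094 0.1673]
side bottle_cap 0.57 [ 0.7938 -0.0516  0.0016]
(array([-0.1871, -0.6012, -0.0738]), array([-0.15, -0.12, -4.88]))
```

View pics/s5.png

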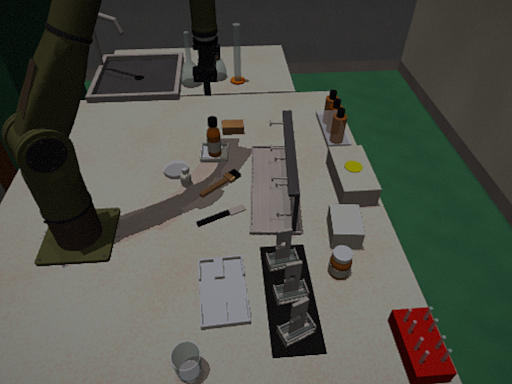

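Emit:
carry_out(commands=[[-0.08,-0.22,-0.03,0,0,0],[-0.08,-0.22,-0.03,0,0,0],[-0.08,-0.22,-0.03,0,0,0],[-0.08,-0.22,-0.03,0,0,0],[-0.08,-0.22,-0.03,0,0,0],[-0.08,-0.22,-0.03,0,0,0],[-0.08,-0.22,-0.03,0,0,0]])

```text
clock: 10.25
tool_pos: [0.4657, 0.139, 0.3054]
eef_rot: [0.044, 0.999, -0.0, -0.001]
contact_force: [-0.4, 0.2, -0.8]
opening: 1.001
```

Run:
```python
from h import *
p,s=snap('wrist','w6'); print(s['clock'],s['tool_pos'],s['q'])
show('wrist',['pin_left','pin_mid','pin_right','stand'],p=p)
np.savez('w6.npz',img=p['img'],K=p['intrinsics'],T=p['tool_from_camera'],pos=s['tool_pos'],q=s['eef_rot'])
c=cv2.resize(p['img'][120:300,60:460],None,fx=2,fy=2,interpolation=cv2.INTER_CUBIC);cv2.imwrite('pics/w6c.png',c)
```

```text
10.25 [0.46572385 0.13895416 0.30536398] [-0.14604147  0.4328594  -0.35403968  1.87429658  0.19036968  0.86999253
  0.88982486]
wrist pin_mid 0.74 [0.6142 0.1714 0.1645]
wrist pin_right 0.67 [0.6031 0.0363 0.1613]
wrist stand 0.77 [ 0.6143  0.1755 -0.0011]
```

View pics/w6c.png

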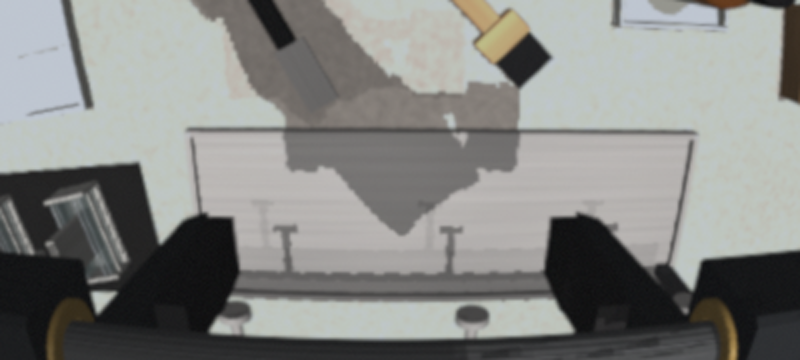

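Emit:
carry_out(commands=[[-0.1,-0.38,-0.04,0,0,-5],[-0.1,-0.38,-0.04,0,0,-5],[-0.1,-0.38,-0.04,0,0,-5],[-0.1,-0.38,-0.04,0,0,-5],[-0.1,-0.38,-0.04,0,0,-5],[-0.1,-0.38,-0.04,0,0,-5],[-0.1,-0.38,-0.04,0,0,-5],[-0.1,-0.38,-0.04,0,0,-5],[-0.1,-0.38,-0.04,0,0,-5],[-0.1,-0.38,-0.04,0,0,-5],[-0.1,-0.38,-0.04,0,0,-5]])

```text
clock: 11.6
tool_pos: [0.5338, -0.2449, 0.3464]
eef_rot: [-0.003, 1.0, 0.001, -0.0]
contact_force: [0.8, 0.3, -0.4]
opening: 1.002
```

Run:
```python
from h import *
p,s=snap('wrist','w7'); print(s['clock'],s['tool_pos'],s['q'])
show('wrist',['rack1_tab','rack2_tab','rack3_tab','rack1_seat'],p=p)
np.savez('w7.npz',img=p['img'],K=p['intrinsics'],T=p['tool_from_camera'],pos=s['tool_pos'],q=s['eef_rot'])
```

```text
11.6 [ 0.53384246 -0.24486659  0.34643023] [ 0.54846397  0.5382524  -0.33576262  1.5264797   0.18796443  1.10981398
  1.74910148]
wrist rack1_tab 0.79 [ 0.5913 -0.1434  0.125 ]
wrist rack2_tab 0.89 [ 0.5974 -0.2545  0.118 ]
wrist rack3_tab 0.93 [ 0.5995 -0.3564  0.1239]
wrist rack1_seat 0.93 [ 0.5898 -0.147   0.0959]
```

View pics/w7.png

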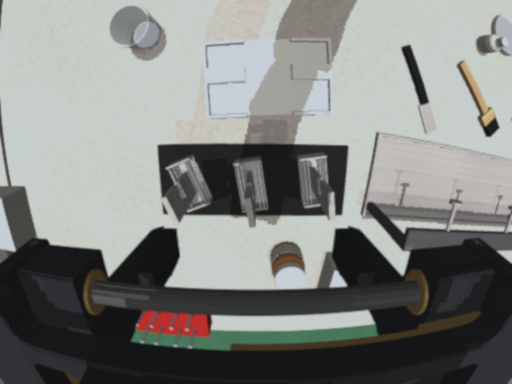

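Run:
```python
from h import *
d=np.load('w7.npz')
c=cv2.resize(d['img'][140:240,150:350],None,fx=4,fy=4,interpolation=cv2.INTER_CUBIC);c=cv2.convertScaleAbs(c,alpha=1.6);cv2.imwrite('pics/w7c.png',c)
```

```text
(no output)
```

View pics/w7c.png

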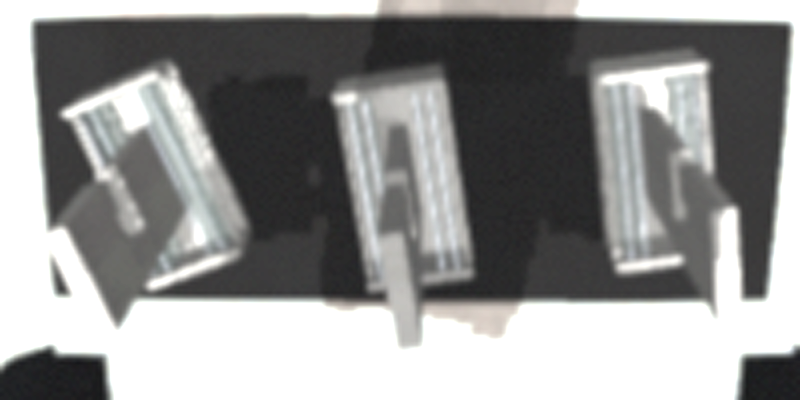

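Run:
```python
from h import *
def ld(f):
    d=np.load(f);return dict(intrinsics=d['K'],tool_from_camera=d['T']),dict(tool_pos=d['pos'],eef_rot=d['q'])
p,s=ld('w7.npz')
for n,a,b in [('r1',(332.3,192),(332,218.8)),('r2',(249.2,198.8),(252.6,226.2)),('r3',(164.8,197.5),(180,221.2))]:
    A=wz(p,s,a,.144);B=wz(p,s,b,.144);d=B-A;print(n,A,B,(A+B)/2,np.linalg.norm(d),np.degrees(np.arctan2(d[1],d[0])))
p,s=ld('w6.npz')
for px in [(296.5,278),(178,275)]: print(wz(p,s,px,.165))
for px in [(153.5,184.5),(407.5,186.5)]: print('traycorner',wz(p,s,px,.012))
```

```text
r1 [ 0.57190109 -0.14783892  0.144     ] [ 0.60890167 -0.14464584  0.144     ] [ 0.59040138 -0.14624238  0.144     ] 0.037138098674184945 4.932291089152
r2 [ 0.58126297 -0.25270796  0.144     ] [ 0.61889967 -0.24837415  0.144     ] [ 0.60008132 -0.25054106  0.144     ] 0.037885391697042886 6.568585749581359
r3 [ 0.58050861 -0.36113275  0.144     ] [ 0.61329933 -0.34352005  0.144     ] [ 0.59690397 -0.3523264   0.144     ] 0.0372214776095927 28.241340770903292
[0.59251836 0.17521019 0.165     ]
[0.57817406 0.03654376 0.165     ]
traycorner [ 0.50734308 -0.02989683  0.012     ]
traycorner [0.54711463 0.39037872 0.012     ]
```

```bash
cat >> h.py <<'E'
def Rz(yawx):
    a=np.radians(yawx);x=np.array([np.cos(a),np.sin(a),0]);z=np.array([0,0,-1.]);return R.from_matrix(np.stack([x,np.cross(z,x),z],1))
E
python3 - <<'E'
from h import *
print(rows([0.56,-0.1465,0.25],Rz(185)))
E
```

```text
(array([-0.0267,  0.0995,  0.0969]), array([ 0.01,  0.01, -4.76]))
```

Emit:
carry_out(commands=[[-0.027,0.099,0.06,0,0,-4.8],[-0.027,0.099,0.097,0,0,-4.8],[-0.027,0.099,0.097,0,0,-4.8],[-0.027,0.099,0.097,0,0,-4.8],[-0.027,0.099,0.097,0,0,-4.8],[-0.027,0.099,0.097,0,0,-4.8]], fingers=90)

```text
clock: 12.45
tool_pos: [0.5609, -0.1498, 0.2508]
eef_rot: [-0.042, 0.999, -0.001, 0.001]
contact_force: [0.3, -0.5, -0.4]
opening: 0.645
```

Run:
```python
from h import *
p,s=snap('wrist','w8'); print(s['clock'],s['tool_pos'],s['opening'])
np.savez('w8.npz',img=p['img'],K=p['intrinsics'],T=p['tool_from_camera'],pos=s['tool_pos'],q=s['eef_rot'])
show('wrist',['rack1_tab','rack1_seat'],p=p)
c=cv2.resize(p['img'][110:310,150:350],None,fx=3,fy=3,interpolation=cv2.INTER_CUBIC);c=cv2.convertScaleAbs(c,alpha=1.6);cv2.imwrite('pics/w8c.png',c)
```

```text
12.45 [ 0.56085758 -0.14976028  0.25078007] 0.6446337611584866
wrist rack1_tab 0.97 [ 0.5921 -0.1465  0.123 ]
wrist rack1_seat 0.73 [ 0.5905 -0.1455  0.0952]
```

View pics/w8c.png

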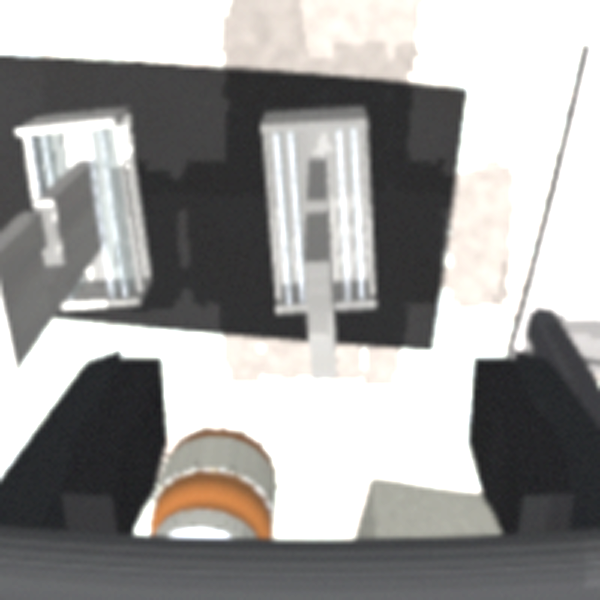

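Run:
```python
from h import *
def ld(f):
    d=np.load(f);return dict(intrinsics=d['K'],tool_from_camera=d['T']),dict(tool_pos=d['pos'],eef_rot=d['q'])
p,s=ld('w8.npz')
A=wz(p,s,(256,197.3),.144);B=wz(p,s,(257.7,235),.144);d=B-A;m=(A+B)/2;yaw=np.degrees(np.arctan2(d[1],d[0]));print(A,B,m,np.linalg.norm(d),yaw)
s=r.get_state()
print(rows([m[0],m[1],.2],Rz(180+yaw)))
```

```text
[ 0.57219187 -0.14933117  0.144     ] [ 0.60996362 -0.1444753   0.144     ] [ 0.59107775 -0.14690323  0.144     ] 0.038082595789653714 7.325672327967675
(array([-0.0304,  0.0005,  0.0509]), array([-0.08,  0.12, -2.54]))
```

Emit:
carry_out(commands=[[-0.03,0,0.02,0,0,-2.5],[-0.03,0,0.05,0,0,-2.5],[-0.03,0,0.08,0,0,-2.5],[-0.03,0,0.11,0,0,-2.5],[-0.03,0,0.13,0,0,-2.5],[-0.03,0,0.14,0,0,-2.5],[-0.03,0,0.14,0,0,-2.5],[-0.03,0,0.14,0,0,-2.5]])

```text
clock: 13.4
tool_pos: [0.591, -0.1462, 0.1108]
eef_rot: [-0.064, 0.998, -0.0, 0.001]
contact_force: [1.0, -0.6, -0.1]
opening: 0.649
```

Emit:
carry_out(commands=[[0,0,0,0,0,0],[0,0,0,0,0,0],[0,0,0,0,0,0],[0,0,0,0,0,0],[0,0,0,0,0,0],[0,0,0,0,0,0],[0,0,0,0,0,0],[0,0,0,0,0,0]], fingers=255, grip_force=30)

```text
clock: 14.2
tool_pos: [0.5901, -0.146, 0.1096]
eef_rot: [-0.065, 0.998, -0.0, -0.0]
contact_force: [-1.0, -0.1, 0.4]
opening: 0.09
```

Run:
```python
from h import *
p,s=snap('wrist','w9'); print(s['clock'],s['tool_pos'],s['opening'],s['contact_force'],s['q'])
np.savez('w9.npz',img=p['img'],K=p['intrinsics'],T=p['tool_from_camera'],pos=s['tool_pos'],q=s['eef_rot'])
show('wrist',['rack1_tab','rack1_seat'],p=p)
```

```text
14.2 [ 0.59014262 -0.14595407  0.10959796] 0.08997101699893233 [-0.99699873 -0.11369817  0.41493399] [ 0.31937192  0.8453687  -0.27251709  1.71951426  0.35148389  0.62521031
  1.54708056]
wrist rack1_tab 0.65 [ 0.5916 -0.1468  0.1237]
wrist rack1_seat 0.95 [ 0.5898 -0.1449  0.0973]
```

View pics/w9.png

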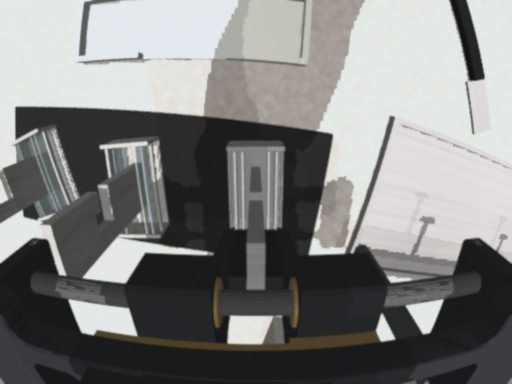

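Emit:
carry_out(commands=[[0,0,-0.02,0,0,0],[0,0,-0.05,0,0,0],[0.01,0.01,-0.081,0,0,5],[0.03,0.02,-0.081,0,0,13],[0.05,0.04,-0.081,0,0,21],[0.07,0.06,-0.081,0,0,29],[0.077,0.08,-0.081,0,0,37],[0.077,0.1,-0.081,0,0,45],[0.077,0.107,-0.081,0,0,53],[0.077,0.107,-0.081,0,0,61],[0.077,0.107,-0.081,0,0,69],[0.077,0.107,-0.081,0,0,77]])

```text
clock: 15.55
tool_pos: [0.4999, -0.0491, 0.1907]
eef_rot: [0.573, 0.82, 0.0, -0.0]
contact_force: [-0.3, 0.6, -1.2]
opening: 0.089
```

Run:
```python
from h import *
s=r.get_state(); print(s['clock'],s['tool_pos'],s['opening'],s['contact_force'],s['q'])
print(rows([0.50,0.24,.1915],Rz(84.8)))
print(rows([0.50,0.24,.1915]))
```

```text
15.55 [ 0.49991216 -0.04914997  0.19066289] 0.08940436377163413 [-0.34541869  0.56865127 -1.24914707] [-0.05136928  0.60728086  0.09213521  1.99027426 -0.10171936  0.54852662
  0.46250331]
(array([ 0.2715,  0.0996, -0.0007]), array([-1.000e-02, -3.000e-02,  2.533e+01]))
(array([ 0.2715,  0.0996, -0.0007]), array([0., 0., 0.]))
```

Emit:
carry_out(commands=[[0.04,0.015,0,0,0,6],[0.08,0.03,0,0,0,12],[0.12,0.045,0,0,0,18],[0.16,0.06,0,0,0,24],[0.2,0.074,0,0,0,25.3],[0.24,0.088,0,0,0,25.3],[0.265,0.098,0,0,0,25.3],[0.271,0.1,0,0,0,25.3],[0.271,0.1,0,0,0,25.3]])

```text
clock: 16.45
tool_pos: [0.4987, 0.2401, 0.1904]
eef_rot: [0.736, 0.677, -0.0, -0.0]
contact_force: [-0.3, -0.7, -0.8]
opening: 0.089
```

Run:
```python
from h import *
p,s=snap('wrist','w10'); print(s['clock'],s['tool_pos'],s['opening'],s['contact_force'],s['q'])
np.savez('w10.npz',img=p['img'],K=p['intrinsics'],T=p['tool_from_camera'],pos=s['tool_pos'],q=s['eef_rot'])
show('wrist',['rack1_tab','rack1_seat','pin_left','pin_mid'],p=p)
p,_=snap('side','s10');show('side',['rack1_tab','rack1_seat','pin_left','pin_mid'],p=p)
```

```text
16.45 [0.49866563 0.24014403 0.19040254] 0.08947603757942166 [-0.31325632 -0.74308045 -0.77478085] [-0.71134105  0.68182801  0.30323671  1.84903846 -0.31332517  0.6579723
 -0.30474021]
wrist rack1_tab 0.97 [0.4989 0.2365 0.1995]
wrist rack1_seat 0.75 [0.4977 0.2381 0.1762]
wrist rack1_seat 0.26 [0.2686 0.2835 0.0006]
wrist pin_left 0.86 [0.6316 0.3149 0.1665]
side rack1_tab 0.54 [0.5038 0.2348 0.2007]
side rack1_seat 0.93 [0.5037 0.235  0.1795]
side rack1_seat 0.7 [0.4146 0.0517 0.0065]
side pin_left 0.6 [0.6288 0.3124 0.1646]
side pin_left 0.56 [0.415  0.0531 0.0094]
side pin_left 0.47 [0.5997 0.0316 0.1658]
side pin_mid 0.84 [0.6134 0.171  0.1627]
side pin_mid 0.25 [ 0.6006 -0.2521  0.1202]
```

View pics/w10.png

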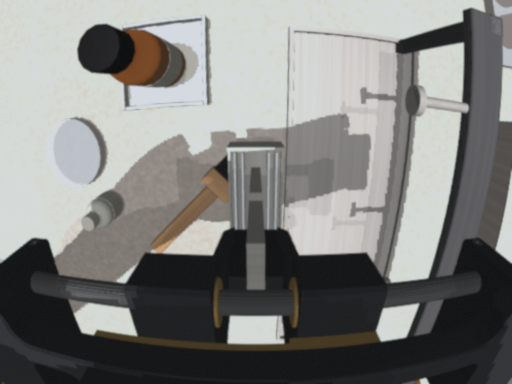

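View pics/s10.png

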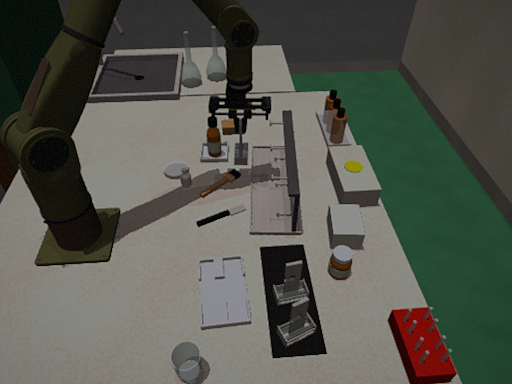

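Run:
```python
from h import *
d=np.load('w10.npz');c=cv2.convertScaleAbs(cv2.resize(d['img'][130:250,200:310],None,fx=5,fy=5,interpolation=cv2.INTER_CUBIC),alpha=1.5);cv2.imwrite('pics/a.png',c)
c=cv2.convertScaleAbs(cv2.resize(d['img'][60:150,380:490],None,fx=5,fy=5,interpolation=cv2.INTER_CUBIC),alpha=1.5);cv2.imwrite('pics/b.png',c)
```

```text
(no output)
```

View pics/a.png

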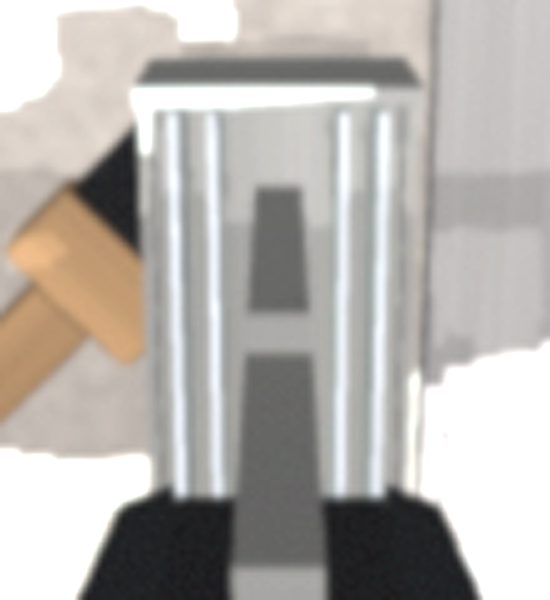

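View pics/b.png

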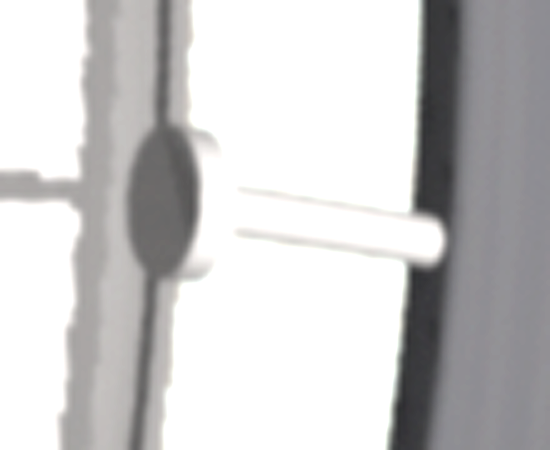

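Run:
```python
from h import *
def ld(f):
    d=np.load(f);return dict(intrinsics=d['K'],tool_from_camera=d['T']),dict(tool_pos=d['pos'],eef_rot=d['q'])
p,s=ld('w10.npz');z=s['tool_pos'][2]
Rt=R.from_quat(s['eef_rot'])
for n,px,h in [('top',(256,243),z+.0332),('ceil',(256,200.4),z-.0198),('floor',(256,192.4),z-.0348)]:
    print(n,np.round(Rt.inv().apply(wz(p,s,px,h)-s['tool_pos']),4))
H=wz(p,s,(412.6,100),.165);Q=wz(p,s,(468,108),.165);d=Q-H;print(H,Q,np.linalg.norm(d),np.degrees(np.arctan2(d[1],d[0])),H+25/45*d)
```

```text
top [ 0.018   0.001  -0.0332]
ceil [0.0179 0.0011 0.0198]
floor [0.0178 0.0011 0.0348]
[0.60352934 0.31304663 0.165     ] [0.65065501 0.30900459 0.165     ] 0.04729869807838329 -4.9023405875823745 [0.62971027 0.31080105 0.165     ]
```

```bash
cat >> h.py <<'E'
def plan(pin,s=None,off=-0.002,yaw=-5.0,xs=-0.005,zseat=0.1803,ya=-0.040):
    s=s or r.get_state();a=np.radians(yaw);u=np.array([np.cos(a),np.sin(a)]);v=np.array([-u[1],u[0]]);T=Rz(90+yaw)
    print('rot',rows(s['tool_pos'],T,s)[1])
    for n,x,y,z in [('A',-0.07,ya,.012),('B',xs,ya,.012),('C',xs,0,.012),('D',xs,0,0)]:
        g=np.array(pin)+x*u+(y-off)*v; print(n,rows([g[0],g[1],zseat+z],None,s)[0])
E
python3 - <<'E'
from h import *
d=np.load('w10.npz')
plan((0.6285,0.311),dict(tool_pos=d['pos'],eef_rot=d['q']))
s=r.get_state();print(s['tool_pos'],s['clock'])
E
```

```text
rot [-0.03  0.    0.26]
A [ 0.0437  0.0534 -0.0019]
B [ 0.0434  0.1184 -0.002 ]
C [ 0.0834  0.1185 -0.002 ]
D [0.0834 0.1185 0.01  ]
[0.4993239  0.23874541 0.1907945 ] 16.95
```

Emit:
carry_out(commands=[[0.022,0.027,-0.002,0,0,0],[0.043,0.053,-0.002,0,0,0],[0.043,0.07,-0.002,0,0,0],[0.043,0.09,-0.002,0,0,0],[0.043,0.105,-0.002,0,0,0],[0.043,0.118,-0.002,0,0,0],[0.043,0.118,-0.002,0,0,0],[0.043,0.118,-0.002,0,0,0]])

```text
clock: 17.75
tool_pos: [0.6198, 0.2718, 0.1924]
eef_rot: [0.737, 0.676, -0.0, -0.0]
contact_force: [-0.5, 0.3, -0.4]
opening: 0.089
```

Run:
```python
from h import *
ss=[]
for i in range(3):
    p,s=snap('wrist','w11'); ss.append(s['tool_pos'])
print(np.round(ss,4),s['contact_force'])
np.savez('w11.npz',img=p['img'],K=p['intrinsics'],T=p['tool_from_camera'],pos=np.mean(ss,0),q=s['eef_rot'])
c=cv2.convertScaleAbs(cv2.resize(p['img'][130:280,180:380],None,fx=4,fy=4,interpolation=cv2.INTER_CUBIC),alpha=1.3);cv2.imwrite('pics/a11.png',c)
```

```text
[[0.6198 0.2718 0.1924]
 [0.6195 0.2722 0.1924]
 [0.6194 0.2724 0.1925]] [-0.56613217 -0.26210527 -1.13233208]
```

View pics/a11.png

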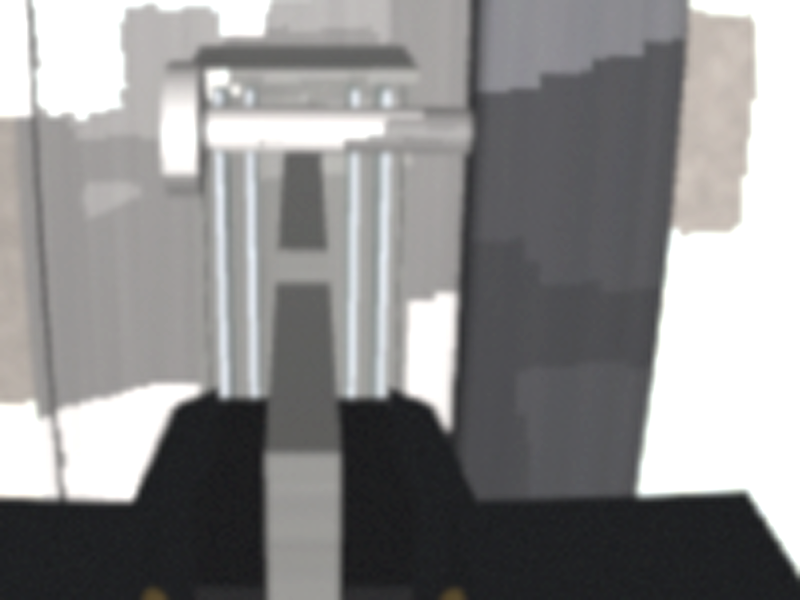

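Run:
```python
from h import *
d=np.load('w11.npz');p=dict(intrinsics=d['K'],tool_from_camera=d['T']);s=dict(tool_pos=d['pos'],eef_rot=d['q'])
Rt=R.from_quat(s['eef_rot'])
for px in [(230,162.5),(264,162.3),(297.5,162.5)]:
    print(np.round(Rt.inv().apply(wz(p,s,px,.165)-s['tool_pos']),4))
for px,h in [((255.8,242.5),.0332),((255.8,200.5),-.0198),((255.8,192.5),-.0348)]:
    print(np.round(Rt.inv().apply(wz(p,s,px,s['tool_pos'][2]+h)-s['tool_pos']),4))
```

```text
[ 0.0391 -0.0144  0.0275]
[0.0392 0.0059 0.0274]
[0.0392 0.026  0.0274]
[ 0.0182  0.0009 -0.0332]
[0.0178 0.001  0.0198]
[0.0177 0.001  0.0348]
```

Emit:
carry_out(commands=[[0.01,0,0,0,0,0],[0.02,0,0,0,0,0],[0.03,0,0,0,0,0],[0.036,0,0,0,0,0],[0.041,0,0,0,0,0],[0.041,0,0,0,0,0],[0.041,0,0,0,0,0]])

```text
clock: 18.6
tool_pos: [0.624, 0.3125, 0.1927]
eef_rot: [0.737, 0.676, -0.0, 0.0]
contact_force: [0.0, -0.5, -1.2]
opening: 0.089
```

Emit:
carry_out(commands=[[0,0,0.003,0,0,0],[0,0,0.006,0,0,0],[0,0,0.009,0,0,0],[0,0,0.0115,0,0,0],[0,0,0.0115,0,0,0]])

```text
clock: 19.1
tool_pos: [0.6236, 0.3127, 0.1806]
eef_rot: [0.737, 0.676, -0.0, -0.0]
contact_force: [0.1, -0.2, -1.8]
opening: 0.09
```

Run:
```python
from h import *
p,s=snap('wrist','w12'); print(s['tool_pos'],s['contact_force'],s['moment'])
p,_=snap('side','s12');show('side',['rack1_tab','rack1_seat','pin_left'],p=p)
c=cv2.convertScaleAbs(cv2.resize(p['img'][90:190,200:320],None,fx=5,fy=5,interpolation=cv2.INTER_CUBIC),alpha=1.3);cv2.imwrite('pics/a12.png',c)
```

```text
[0.62361469 0.31271866 0.18061   ] [ 0.10600199 -0.1920418  -1.81686849] [-0.06305846  0.11596286 -0.02121834]
side rack1_tab 0.66 [0.6214 0.3091 0.1898]
side rack1_seat 0.67 [0.6265 0.3096 0.1668]
side rack1_seat 0.25 [ 0.7911 -0.0503  0.0032]
side pin_left 0.79 [0.6282 0.31   0.1675]
```

View pics/w12.png

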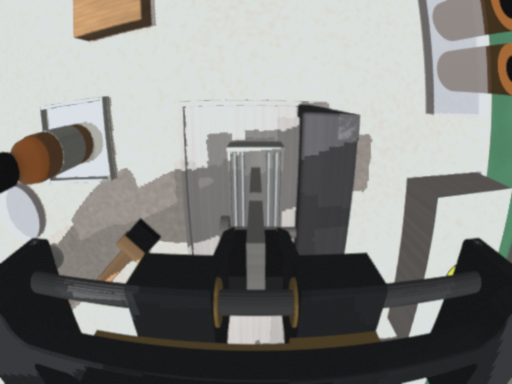

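View pics/a12.png

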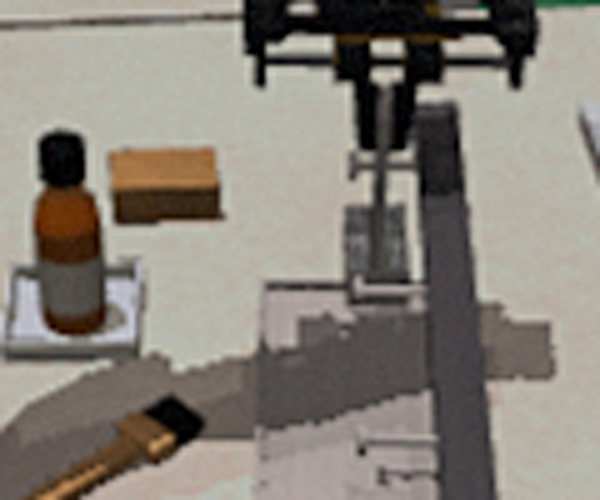

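Emit:
carry_out(commands=[[0,0,0.001,0,0,0],[0,0,0.001,0,0,0]])

```text
clock: 19.55
tool_pos: [0.6239, 0.3129, 0.1802]
eef_rot: [0.737, 0.676, -0.0, -0.0]
contact_force: [0.6, 0.1, -1.7]
opening: 0.093
```

Emit:
carry_out(commands=[[0,0,0,0,0,0],[0,0,0,0,0,0],[0,0,0,0,0,0],[0,0,0,0,0,0],[0,0,-0.01,0,0,0],[0,0,-0.03,0,0,0],[0,0,-0.06,0,0,0],[-0.04,-0.01,-0.09,0,0,0],[-0.08,-0.04,-0.12,0,0,0],[-0.12,-0.07,-0.12,0,0,0],[-0.12,-0.07,-0.12,0,0,0]], fingers=180)

```text
clock: 20.65
tool_pos: [0.5403, 0.193, 0.302]
eef_rot: [0.739, 0.674, -0.002, -0.0]
contact_force: [0.6, -0.1, 0.4]
opening: 0.297
```

Run:
```python
from h import *
s=r.get_state(); print(s['clock'],s['tool_pos'],s['contact_force'],s['opening'],s['q'])
p,_=snap('side','s13');show('side',['rack1_tab','rack1_seat','pin_left'],p=p)
c=cv2.convertScaleAbs(cv2.resize(p['img'][90:190,200:320],None,fx=5,fy=5,interpolation=cv2.INTER_CUBIC),alpha=1.3);cv2.imwrite('pics/a13.png',c)
print(rows([0.57,-0.25,0.25],Rz(186.6)))
```

```text
20.65 [0.54029194 0.19297747 0.30203067] [ 0.62999069 -0.08097847  0.43482492] 0.2965776816185488 [-0.64226084  0.57135922  0.37193274  1.6569206  -0.24006668  0.9623202
 -0.27752131]
side rack1_tab 0.7 [0.6252 0.3137 0.1887]
side rack1_seat 0.87 [0.6247 0.3104 0.1646]
side rack1_seat 0.68 [ 0.4994  0.082  -0.002 ]
side pin_left 0.86 [0.6309 0.3098 0.1633]
(array([-0.4473,  0.0626,  0.05  ]), array([ 1.600e-01,  1.000e-02, -1.014e+02]))
```

View pics/a13.png

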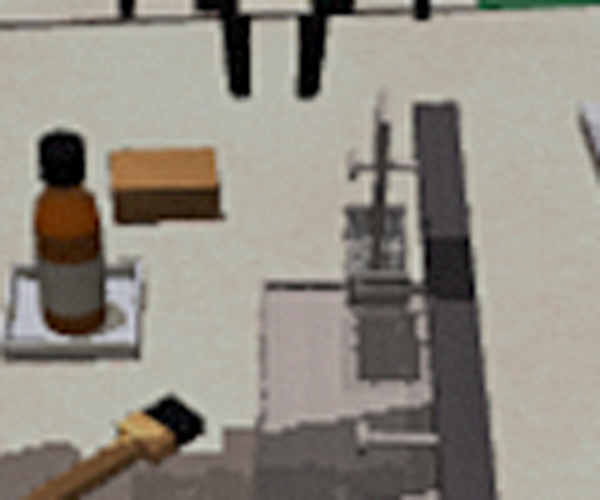

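Emit:
carry_out(commands=[[-0.05,0,0,0,0,-8],[-0.09,0.005,0,0,0,-16],[-0.13,0.01,0,0,0,-24],[-0.17,0.015,0,0,0,-32],[-0.21,0.02,0,0,0,-40],[-0.25,0.03,0,0,0,-48],[-0.29,0.04,0,0,0,-56],[-0.33,0.05,0,0,0,-64],[-0.37,0.06,0,0,0,-72],[-0.41,0.063,0,0,0,-80],[-0.447,0.063,0,0,0,-88],[-0.447,0.063,0.02,0,0,-96]], fingers=90)

```text
clock: 22.05
tool_pos: [0.5705, -0.2598, 0.2814]
eef_rot: [-0.008, 1.0, -0.003, 0.003]
contact_force: [0.3, -0.1, -0.3]
opening: 0.645
```

Emit:
carry_out(commands=[[0,0,0.01,0,0,-5.4],[0,0,0.03,0,0,-5.4],[0,0,0.03,0,0,-5.4],[0,0,0.03,0,0,-5.4],[0,0,0.03,0,0,-5.4]])

```text
clock: 22.55
tool_pos: [0.5701, -0.2513, 0.2509]
eef_rot: [-0.057, 0.998, -0.0, 0.001]
contact_force: [1.2, -0.2, -0.2]
opening: 0.645
```

Run:
```python
from h import *
ss=[]
for i in range(3):
    p,s=snap('wrist','w14'); ss.append(s['tool_pos'])
print(np.round(ss,4),s['clock'])
np.savez('w14.npz',img=p['img'],K=p['intrinsics'],T=p['tool_from_camera'],pos=np.mean(ss,0),q=s['eef_rot'])
show('wrist',['rack2_tab','rack2_seat'],p=p)
c=cv2.resize(p['img'][110:310,150:350],None,fx=3,fy=3,interpolation=cv2.INTER_CUBIC);c=cv2.convertScaleAbs(c,alpha=1.6);cv2.imwrite('pics/w14c.png',c)
```

```text
[[ 0.5701 -0.2513  0.2509]
 [ 0.5699 -0.2514  0.2511]
 [ 0.5697 -0.2515  0.2511]] 22.65
wrist rack2_tab 0.61 [ 0.5964 -0.2551  0.12  ]
wrist rack2_seat 0.63 [ 0.5978 -0.2526  0.0899]
```

View pics/w14c.png

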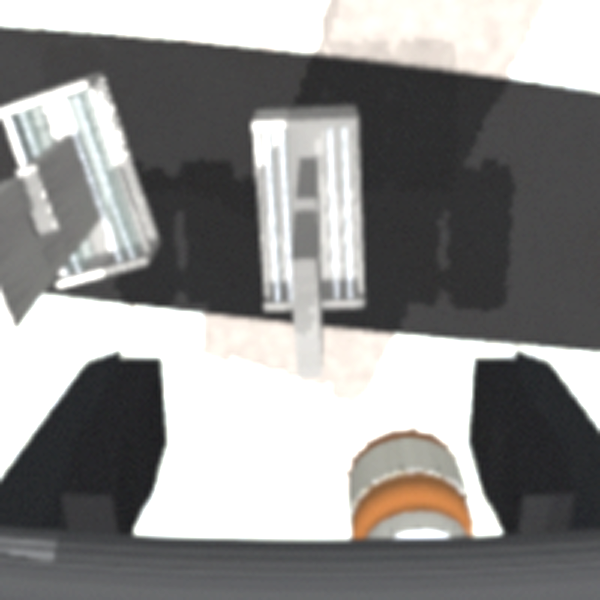

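```bash
cat >> h.py <<'E'
def ld(f):
    d=np.load(f);return dict(intrinsics=d['K'],tool_from_camera=d['T'],img=d['img']),dict(tool_pos=d['pos'],eef_rot=d['q'])
def tab(f,a,b):
    p,s=ld(f)
    A=wz(p,s,a,.144);B=wz(p,s,b,.144);d=B-A;m=(A+B)/2;L=np.linalg.norm(d);yaw=np.degrees(np.arctan2(d[1],d[0]));c=A+d/L*.02;print(A,B,m,c,L,yaw)
    print(rows([c[0],c[1],.1108],Rz(180+yaw),s))
E
python3 - <<'E'
from h import *
tab('w14.npz',(252,196.7),(253.3,234.7))
E
```

```text
[ 0.58110872 -0.25422464  0.144     ] [ 0.61908083 -0.24877876  0.144     ] [ 0.60009477 -0.2515017   0.144     ] [ 0.60090615 -0.25138534  0.144     ] 0.03836064334204617 8.161580439336939
(array([-0.0306, -0.0034,  0.1403]), array([-0.05,  0.11, -1.63]))
```

Emit:
carry_out(commands=[[-0.031,-0.003,0.02,0,0,-1.6],[-0.031,-0.003,0.05,0,0,-1.6],[-0.031,-0.003,0.08,0,0,-1.6],[-0.031,-0.003,0.11,0,0,-1.6],[-0.031,-0.003,0.13,0,0,-1.6],[-0.031,-0.003,0.14,0,0,-1.6],[-0.031,-0.003,0.14,0,0,-1.6],[-0.031,-0.003,0.14,0,0,-1.6]])

```text
clock: 23.6
tool_pos: [0.6006, -0.2512, 0.1112]
eef_rot: [-0.071, 0.997, -0.0, 0.001]
contact_force: [-0.2, 0.2, 0.9]
opening: 0.648
```

Emit:
carry_out(commands=[[0,0,0,0,0,0],[0,0,0,0,0,0],[0,0,0,0,0,0],[0,0,0,0,0,0],[0,0,0,0,0,0],[0,0,0,0,0,0],[0,0,0,0,0,0],[0,0,0,0,0,0]], fingers=255, grip_force=30)

```text
clock: 24.4
tool_pos: [0.5998, -0.2511, 0.1101]
eef_rot: [-0.071, 0.997, -0.0, -0.0]
contact_force: [-1.1, -0.0, -0.9]
opening: 0.085
```

Run:
```python
from h import *
p,s=snap('wrist','w15'); print(s['clock'],s['tool_pos'],s['opening'],s['contact_force'],s['q'],s['eef_rot'])
print(rows([0.50,-0.10,.1925]))
a=R.from_quat(s['eef_rot']).as_matrix()[:,0];print(np.degrees(np.arctan2(a[1],a[0])))
```

```text
24.4 [ 0.59982381 -0.25106669  0.11012093] 0.08456105192066053 [-1.05643388 -0.00119578 -0.88657715] [ 0.39903815  0.88047511 -0.1382934   1.58600556  0.16857804  0.68682661
  1.89214749] [-7.07229344e-02  9.97495997e-01 -4.34632846e-05 -2.28012833e-05]
(array([ 0.0775,  0.1636, -0.0824]), array([0., 0., 0.]))
-171.88897766258142
```

View pics/w15.png

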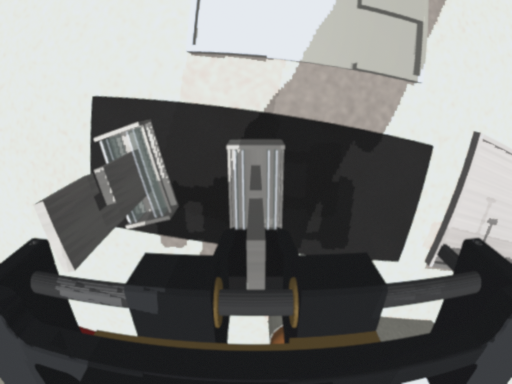

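Emit:
carry_out(commands=[[0,0,-0.02,0,0,0],[0,0,-0.05,0,0,0],[0.01,0.01,-0.082,0,0,5],[0.03,0.03,-0.082,0,0,13],[0.05,0.055,-0.082,0,0,21],[0.07,0.08,-0.082,0,0,29],[0.078,0.11,-0.082,0,0,37],[0.078,0.14,-0.082,0,0,45],[0.078,0.164,-0.082,0,0,53],[0.078,0.164,-0.082,0,0,61],[0.078,0.164,-0.082,0,0,69],[0.078,0.164,-0.082,0,0,77]])

```text
clock: 25.65
tool_pos: [0.4994, -0.099, 0.1922]
eef_rot: [0.568, 0.823, 0.0, -0.0]
contact_force: [-0.4, 0.5, -1.3]
opening: 0.087
```

Run:
```python
from h import *
s=r.get_state(); print(s['clock'],s['tool_pos'],s['opening'],s['contact_force'],s['q'])
print(rows([0.52,0.13,.1925],Rz(85.0)))
```

```text
25.65 [ 0.49944385 -0.09896774  0.19221134] 0.08747098579527736 [-0.37989456  0.49211885 -1.29345146] [-0.05128263  0.62501954  0.25314885  1.97453706 -0.27374468  0.57461868
  0.75085226]
(array([ 2.067e-01,  1.007e-01, -2.000e-04]), array([ 0.000e+00, -2.000e-02,  2.585e+01]))
```

Emit:
carry_out(commands=[[0.035,0.015,0,0,0,5],[0.07,0.03,0,0,0,11],[0.105,0.045,0,0,0,17],[0.14,0.06,0,0,0,22],[0.17,0.075,0,0,0,25.8],[0.195,0.09,0,0,0,25.8],[0.207,0.101,0,0,0,25.8],[0.207,0.101,0,0,0,25.8],[0.207,0.101,0,0,0,25.8]])

```text
clock: 26.55
tool_pos: [0.5191, 0.1283, 0.1922]
eef_rot: [0.736, 0.677, -0.0, 0.0]
contact_force: [-0.1, 0.5, -1.8]
opening: 0.091
```

```bash
cat >> h.py <<'E'
def w3(f):
    ss=[]
    for i in range(3):
        p,s=snap('wrist',f); ss.append(s['tool_pos'])
    print(np.round(ss,4),s['clock'],s['contact_force'])
    np.savez(f+'.npz',img=p['img'],K=p['intrinsics'],T=p['tool_from_camera'],pos=np.mean(ss,0),q=s['eef_rot'])
    return p,s
E
python3 - <<'E'
from h import *
p,s=w3('w16')
show('wrist',['pin_mid','rack2_tab','rack2_seat'],p=p)
plan((0.6148,0.1722),off=-0.001)
E
```

```text
[[0.5191 0.1283 0.1922]
 [0.519  0.1276 0.1923]
 [0.519  0.1274 0.1923]] 26.65 [-0.65226661  0.3499216  -0.88313158]
wrist pin_mid 0.93 [0.6156 0.1712 0.1649]
wrist rack2_tab 0.55 [0.514  0.1282 0.2037]
wrist rack2_seat 0.6 [0.5179 0.1231 0.1784]
wrist rack2_seat 0.34 [0.3088 0.2121 0.0008]
rot [-0.    0.01  0.2 ]
A [0.0126 0.0216 0.0001]
B [0.0124 0.0866 0.    ]
C [0.0524 0.0867 0.    ]
D [0.0524 0.0867 0.012 ]
```

View pics/w16.png

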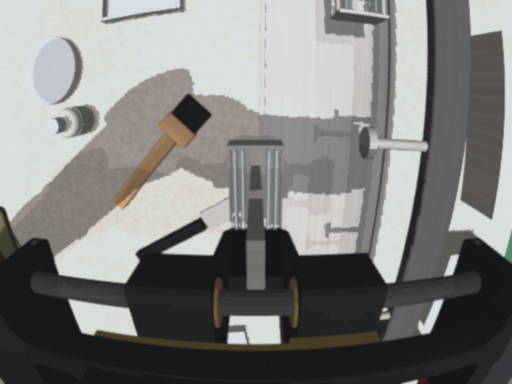

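Emit:
carry_out(commands=[[0.012,0.01,0,0,0,0.2],[0.012,0.025,0,0,0,0.2],[0.012,0.045,0,0,0,0.2],[0.012,0.065,0,0,0,0.2],[0.012,0.08,0,0,0,0.2],[0.012,0.087,0,0,0,0.2],[0.012,0.087,0,0,0,0.2],[0.012,0.087,0,0,0,0.2]])

```text
clock: 27.65
tool_pos: [0.6059, 0.1346, 0.192]
eef_rot: [0.737, 0.676, -0.0, -0.001]
contact_force: [0.3, 0.8, -1.2]
opening: 0.087
```

Run:
```python
from h import *
p,s=w3('w17')
c=cv2.convertScaleAbs(cv2.resize(p['img'][130:280,180:380],None,fx=4,fy=4,interpolation=cv2.INTER_CUBIC),alpha=1.3);cv2.imwrite('pics/a17.png',c)
```

```text
[[0.6059 0.1346 0.192 ]
 [0.6057 0.1348 0.1921]
 [0.6058 0.1349 0.1921]] 27.75 [-0.13389901  0.30174904 -0.81850104]
```

View pics/a17.png

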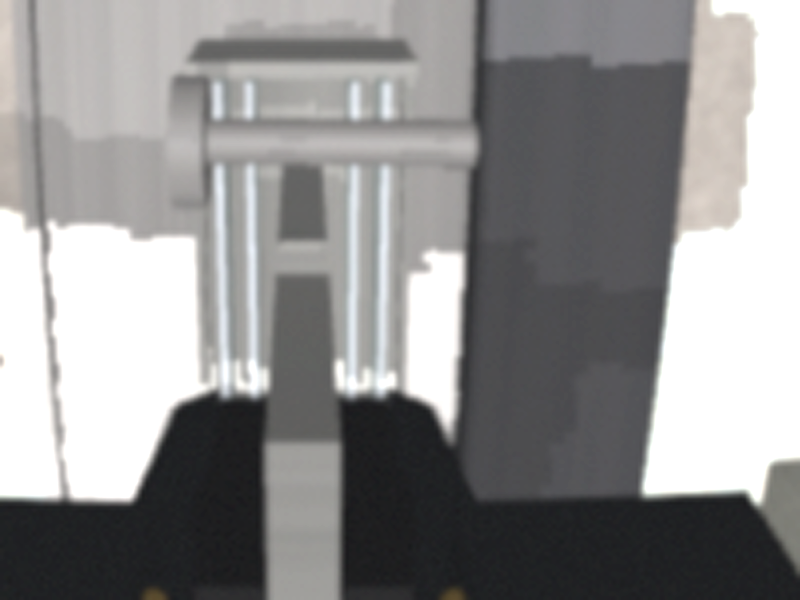

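```bash
cat >> h.py <<'E'
def fit(f,pin,e,c,fl):
    p,s=ld(f);Rt=R.from_quat(s['eef_rot']);g=lambda px,h:np.round(Rt.inv().apply(wz(p,s,px,h)-s['tool_pos']),4)
    z=s['tool_pos'][2];a=g(pin,.165);b=[g(e,z+.0332),g(c,z-.0198),g(fl,z-.0348)];print(a,b,'move',a[0]-np.mean([q[0] for q in b])+.02)
E
python3 - <<'E'
from h import *
fit('w17.npz',(264,165.5),(255.8,240.2),(255.8,198.2),(255.8,190.2))
E
```

```text
[0.0373 0.0059 0.0271] [array([ 0.0193,  0.0009, -0.0332]), array([0.0193, 0.001 , 0.0198]), array([0.0193, 0.001 , 0.0348])] move 0.038
```

Emit:
carry_out(commands=[[0.01,0,0,0,0,0],[0.02,0,0,0,0,0],[0.03,0,0,0,0,0],[0.035,0,0,0,0,0],[0.038,0,0,0,0,0],[0.038,0,0,0,0,0],[0.038,0,0,0,0,0]])

```text
clock: 28.5
tool_pos: [0.61, 0.1721, 0.1922]
eef_rot: [0.737, 0.676, -0.0, 0.0]
contact_force: [-0.1, 0.2, -0.9]
opening: 0.092
```

Emit:
carry_out(commands=[[0,0,0.003,0,0,0],[0,0,0.006,0,0,0],[0,0,0.009,0,0,0],[0,0,0.0115,0,0,0],[0,0,0.0115,0,0,0]])

```text
clock: 29.0
tool_pos: [0.6097, 0.1725, 0.1802]
eef_rot: [0.737, 0.676, -0.0, -0.0]
contact_force: [-0.3, -0.0, -1.1]
opening: 0.086
```

Run:
```python
from h import *
s=r.get_state(); print(s['tool_pos'],s['contact_force'],s['moment'])
p,_=snap('side','s18');show('side',['rack2_tab','rack2_seat','pin_mid'],p=p)
c=cv2.convertScaleAbs(cv2.resize(p['img'][90:230,200:320],None,fx=4,fy=4,interpolation=cv2.INTER_CUBIC),alpha=1.3);cv2.imwrite('pics/a18.png',c)
```

```text
[0.60972886 0.17250068 0.18016942] [-0.33632522 -0.03904653 -1.10662211] [-0.07230071  0.06811657  0.07904012]
side rack2_tab 0.73 [0.6099 0.174  0.1881]
side rack2_tab 0.71 [0.6018 0.0286 0.1645]
side rack2_seat 0.91 [0.6129 0.1712 0.164 ]
side pin_mid 0.75 [0.6147 0.1722 0.1664]
```

View pics/a18.png

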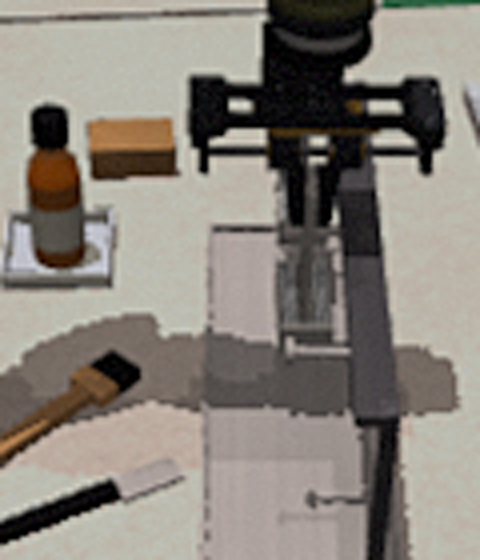

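Emit:
carry_out(commands=[[0,0,0.0005,0,0,0],[0,0,0.0005,0,0,0],[0,0,0.0005,0,0,0],[0,0,0.0005,0,0,0],[0,0,0.0005,0,0,0],[0,0,-0.01,0,0,0],[0,0,-0.03,0,0,0],[0,0,-0.06,0,0,0],[-0.04,-0.01,-0.09,0,0,0],[-0.08,-0.04,-0.12,0,0,0],[-0.12,-0.07,-0.12,0,0,0],[-0.12,-0.07,-0.12,0,0,0]], fingers=180)

```text
clock: 30.4
tool_pos: [0.5267, 0.0531, 0.303]
eef_rot: [0.739, 0.673, -0.001, 0.0]
contact_force: [-0.0, -0.8, -0.2]
opening: 0.292
```

Run:
```python
from h import *
s=r.get_state(); print(s['clock'],s['tool_pos'],s['contact_force'],s['opening'],s['q'])
p,_=snap('side','s19');show('side',['rack2_tab','rack2_seat','pin_mid','spatula_grip','brush_grip'],p=p)
c=cv2.convertScaleAbs(cv2.resize(p['img'][90:230,200:320],None,fx=4,fy=4,interpolation=cv2.INTER_CUBIC),alpha=1.3);cv2.imwrite('pics/a19.png',c)
print(rows([0.5695,-0.3675,0.25],Rz(208)))
```

```text
30.4 [0.52672284 0.05311638 0.30302666] [-0.03701136 -0.81603925 -0.17445438] 0.2922578010019668 [-0.53103022  0.53431321  0.56017046  1.79096156 -0.34651549  0.9160714
  0.08675825]
side rack2_tab 0.66 [0.6073 0.1738 0.1899]
side rack2_seat 0.8 [0.6135 0.1716 0.161 ]
side rack2_seat 0.25 [ 0.3429 -0.4301 -0.0014]
side pin_mid 0.71 [0.6131 0.1697 0.1613]
side pin_mid 0.52 [0.4136 0.0503 0.0073]
side spatula_grip 0.87 [0.4149 0.0489 0.0061]
side brush_grip 0.6 [0.4021 0.147  0.0111]
(array([-0.4237,  0.0736,  0.0502]), array([ 4.0000e-02,  0.0000e+00, -1.2273e+02]))
```

View pics/a19.png

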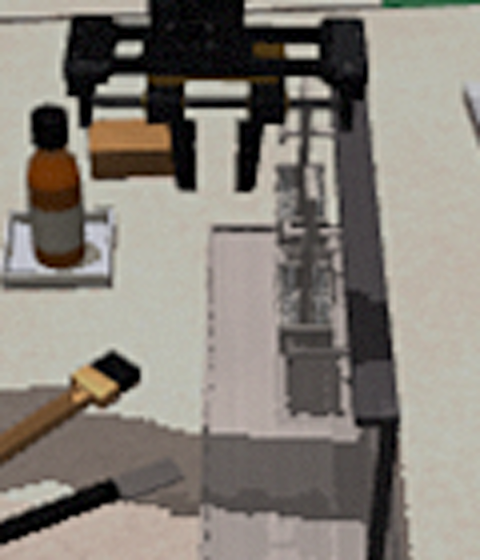

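Emit:
carry_out(commands=[[-0.04,0,0,0,0,-8.5],[-0.08,0.005,0,0,0,-17],[-0.12,0.01,0,0,0,-25.5],[-0.16,0.015,0,0,0,-34],[-0.2,0.02,0,0,0,-42.5],[-0.24,0.03,0,0,0,-51],[-0.28,0.04,0,0,0,-59.5],[-0.32,0.05,0,0,0,-68],[-0.36,0.06,0,0,0,-76.5],[-0.4,0.07,0,0,0,-85],[-0.424,0.074,0,0,0,-93.5],[-0.424,0.074,0,0,0,-102]], fingers=90)

```text
clock: 31.9
tool_pos: [0.5673, -0.3747, 0.2991]
eef_rot: [-0.062, 0.998, -0.001, -0.001]
contact_force: [0.2, 0.1, 0.0]
opening: 0.645
```

Emit:
carry_out(commands=[[0,0,0.01,0,0,-8],[0,0,0.03,0,0,-16],[0,0,0.05,0,0,-20.7],[0,0,0.05,0,0,-20.7],[0,0,0.05,0,0,-20.7],[0,0,0.05,0,0,-20.7]])

```text
clock: 32.5
tool_pos: [0.5689, -0.3699, 0.2516]
eef_rot: [-0.24, 0.971, -0.001, 0.001]
contact_force: [-0.5, -0.7, -0.4]
opening: 0.648
```

Run:
```python
from h import *
p,s=w3('w20');print(s['q'])
show('wrist',['rack3_tab','rack3_seat'],p=p)
c=cv2.resize(p['img'][110:310,150:350],None,fx=3,fy=3,interpolation=cv2.INTER_CUBIC);c=cv2.convertScaleAbs(c,alpha=1.6);cv2.imwrite('pics/w20c.png',c)
```

```text
[[ 0.5689 -0.3699  0.2516]
 [ 0.5688 -0.3699  0.2518]
 [ 0.5686 -0.3699  0.2518]] 32.6 [-0.41850745 -0.47452996 -0.51284981]
[ 0.56087722  0.74849165 -0.10396475  1.37551919  0.08310204  1.01964469
  2.49686765]
wrist rack3_tab 0.7 [ 0.5985 -0.3559  0.1237]
wrist rack3_seat 0.56 [ 0.5989 -0.3599  0.0924]
```

View pics/w20c.png

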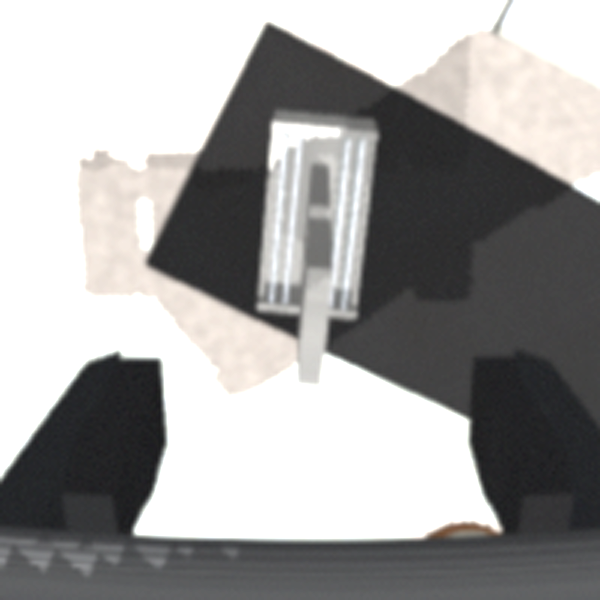

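Run:
```python
from h import *
tab('w20.npz',(256,199.3),(253,237))
```

```text
[ 0.58072445 -0.36443329  0.144     ] [ 0.61602922 -0.34901133  0.144     ] [ 0.59837683 -0.35672231  0.144     ] [ 0.59905215 -0.35642732  0.144     ] 0.03852613819019322 23.596838981566634
(array([-0.0329, -0.0019,  0.141 ]), array([-0.1 ,  0.07,  4.19]))
```

Emit:
carry_out(commands=[[-0.033,-0.002,0.02,0,0,4.2],[-0.033,-0.002,0.05,0,0,4.2],[-0.033,-0.002,0.08,0,0,4.2],[-0.033,-0.002,0.11,0,0,4.2],[-0.033,-0.002,0.13,0,0,4.2],[-0.033,-0.002,0.141,0,0,4.2],[-0.033,-0.002,0.141,0,0,4.2],[-0.033,-0.002,0.141,0,0,4.2]])

```text
clock: 33.55
tool_pos: [0.5986, -0.3565, 0.1107]
eef_rot: [-0.205, 0.979, -0.001, 0.001]
contact_force: [0.0, 0.0, -0.7]
opening: 0.648
```

Emit:
carry_out(commands=[[0,0,0,0,0,0],[0,0,0,0,0,0],[0,0,0,0,0,0],[0,0,0,0,0,0],[0,0,0,0,0,0],[0,0,0,0,0,0],[0,0,0,0,0,0],[0,0,0,0,0,0]], fingers=255, grip_force=30)

```text
clock: 34.35
tool_pos: [0.5979, -0.3561, 0.1097]
eef_rot: [-0.205, 0.979, 0.0, 0.0]
contact_force: [0.0, -0.1, 0.6]
opening: 0.09
```

Run:
```python
from h import *
p,s=snap('wrist','w21'); print(s['clock'],s['tool_pos'],s['opening'],s['contact_force'],s['q'],s['eef_rot'])
print(rows([0.50,-0.15,.1925]))
a=R.from_quat(s['eef_rot']).as_matrix()[:,0];print(np.degrees(np.arctan2(a[1],a[0])))
```

```text
34.35 [ 0.59787988 -0.3560797   0.10968696] 0.09015478568832226 [ 0.03452893 -0.10675111  0.63478009] [ 0.50771142  0.93354383 -0.07462454  1.42969809  0.08502773  0.78148495
  2.38585734] [-2.04660597e-01  9.78832998e-01  3.92726979e-05  3.65631464e-05]
(array([ 0.0071,  0.228 , -0.0828]), array([0., 0., 0.]))
-156.3807372315146
```

View pics/w21.png

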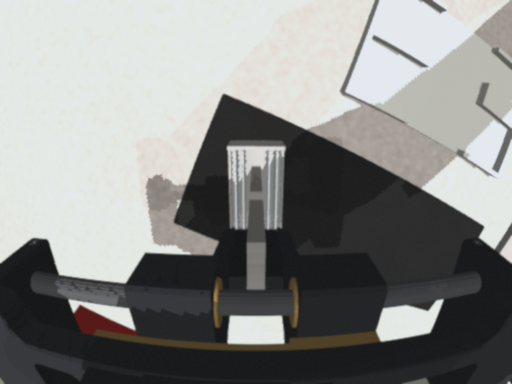

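Emit:
carry_out(commands=[[0,0,-0.02,0,0,0],[0,0,-0.05,0,0,0],[0,0.01,-0.082,0,0,5],[0,0.035,-0.083,0,0,13],[0,0.06,-0.083,0,0,21],[0.003,0.09,-0.083,0,0,29],[0.007,0.12,-0.083,0,0,37],[0.007,0.15,-0.083,0,0,45],[0.007,0.18,-0.083,0,0,53],[0.007,0.2,-0.083,0,0,61],[0.007,0.22,-0.083,0,0,69],[0.007,0.228,-0.083,0,0,77]])

```text
clock: 35.6
tool_pos: [0.4991, -0.1474, 0.1925]
eef_rot: [0.451, 0.893, 0.001, -0.001]
contact_force: [-0.3, 0.7, -0.8]
opening: 0.086
```

Run:
```python
from h import *
s=r.get_state(); print(s['clock'],s['tool_pos'],s['opening'],s['contact_force'],s['q'])
print(rows([0.51,-0.01,.1925],Rz(85.0)))
```

```text
35.6 [ 0.49905991 -0.14740906  0.19248672] 0.08622981040653517 [-0.34893942  0.66201906 -0.81346689] [ 0.00652375  0.64511164  0.31706472  1.94235013 -0.3375254   0.60754785
  1.17963917]
(array([0.1041, 0.0904, 0.0003]), array([-0.06, -0.14, 41.43]))
```

Emit:
carry_out(commands=[[0.02,0.016,0,0,0,8],[0.04,0.032,0,0,0,16],[0.06,0.05,0,0,0,24],[0.08,0.07,0,0,0,32],[0.095,0.085,0,0,0,40],[0.104,0.09,0,0,0,41.4],[0.104,0.09,0,0,0,41.4],[0.104,0.09,0,0,0,41.4]])

```text
clock: 36.4
tool_pos: [0.5102, -0.0132, 0.1927]
eef_rot: [0.736, 0.677, -0.0, 0.0]
contact_force: [0.3, 0.6, -0.5]
opening: 0.087
```

Run:
```python
from h import *
p,s=w3('w22')
show('wrist',['pin_right','rack3_tab','rack3_seat'],p=p)
plan((0.602,0.0340),off=-0.0005)
```

```text
[[ 0.5102 -0.0132  0.1927]
 [ 0.5103 -0.0138  0.1928]
 [ 0.5103 -0.0141  0.1929]] 36.5 [-0.70756324  0.36457574 -1.04672157]
wrist pin_right 0.91 [0.6031 0.0348 0.166 ]
wrist pin_right 0.46 [0.4176 0.0473 0.0042]
wrist rack3_tab 0.95 [ 0.5115 -0.015   0.2073]
wrist rack3_seat 0.92 [ 0.5118 -0.0152  0.1817]
rot [ 0.01 -0.    0.15]
A [0.0159 0.0172 0.0005]
B [0.0158 0.0822 0.0005]
C [0.0558 0.0823 0.0006]
D [0.0558 0.0823 0.0126]
```

View pics/w22.png

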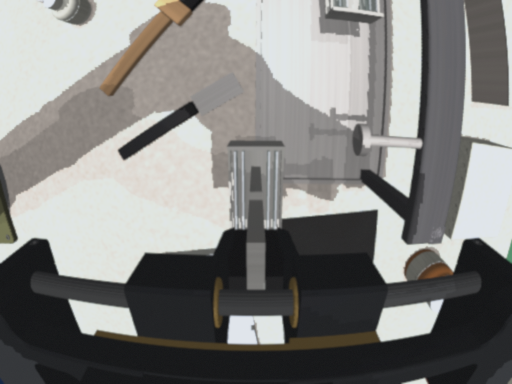

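Emit:
carry_out(commands=[[0.016,0.01,0,0,0,0],[0.016,0.025,0,0,0,0],[0.016,0.045,0,0,0,0],[0.016,0.065,0,0,0,0],[0.016,0.077,0,0,0,0],[0.016,0.082,0,0,0,0],[0.016,0.082,0,0,0,0],[0.016,0.082,0,0,0,0]])

```text
clock: 37.5
tool_pos: [0.5924, -0.0039, 0.1925]
eef_rot: [0.736, 0.677, -0.0, -0.001]
contact_force: [-0.8, 0.9, -0.8]
opening: 0.087
```

Run:
```python
from h import *
p,s=w3('w23')
c=cv2.convertScaleAbs(cv2.resize(p['img'][130:280,180:380],None,fx=4,fy=4,interpolation=cv2.INTER_CUBIC),alpha=1.3);cv2.imwrite('pics/a23.png',c)
```

```text
[[ 0.5924 -0.0039  0.1925]
 [ 0.5924 -0.0038  0.1926]
 [ 0.5925 -0.0037  0.1927]] 37.6 [-0.1469223   0.31929649 -1.73973389]
```

View pics/a23.png

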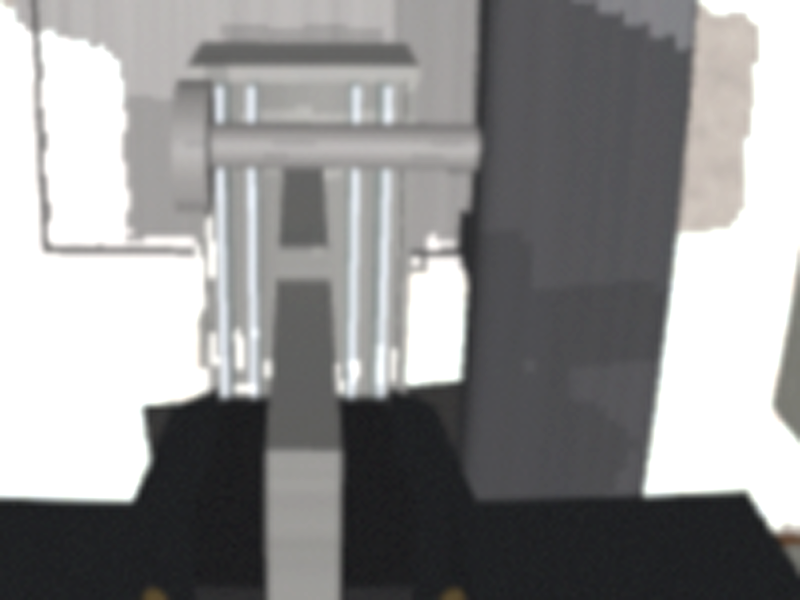

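Run:
```python
from h import *
fit('w23.npz',(264,166.8),(256,242.2),(256,200),(256,191.8))
```

```text
[0.0364 0.0059 0.0276] [array([ 0.0184,  0.001 , -0.0332]), array([0.0181, 0.0011, 0.0198]), array([0.0182, 0.0011, 0.0348])] move 0.03816666666666667
```

Emit:
carry_out(commands=[[0.01,0,0,0,0,0],[0.02,0,0,0,0,0],[0.03,0,0,0,0,0],[0.035,0,0,0,0,0],[0.038,0,0,0,0,0],[0.038,0,0,0,0,0],[0.038,0,0,0,0,0]])

```text
clock: 38.35
tool_pos: [0.5965, 0.0337, 0.1927]
eef_rot: [0.736, 0.677, -0.0, 0.0]
contact_force: [-0.4, -1.0, -2.1]
opening: 0.087
```

Emit:
carry_out(commands=[[0,0,0.003,0,0,0],[0,0,0.006,0,0,0],[0,0,0.009,0,0,0],[0,0,0.012,0,0,0],[0,0,0.012,0,0,0]])

```text
clock: 38.85
tool_pos: [0.5962, 0.0341, 0.1801]
eef_rot: [0.736, 0.677, -0.0, -0.0]
contact_force: [0.5, -0.2, -1.6]
opening: 0.086
```

Run:
```python
from h import *
s=r.get_state(); print(s['tool_pos'],s['contact_force'],s['moment'])
p,_=snap('side','s24');show('side',['rack3_tab','rack3_seat','pin_right'],p=p)
c=cv2.convertScaleAbs(cv2.resize(p['img'][90:250,200:320],None,fx=4,fy=4,interpolation=cv2.INTER_CUBIC),alpha=1.3);cv2.imwrite('pics/a24.png',c)
```

```text
[0.59615734 0.03408707 0.18011244] [ 0.50228124 -0.2159143  -1.63556089] [-0.03296016  0.07461949  0.01350023]
side rack3_tab 0.9 [0.5958 0.039  0.1931]
side rack3_seat 0.8 [0.5951 0.0322 0.1639]
side rack3_seat 0.44 [0.403  0.1509 0.0089]
side rack3_seat 0.16 [0.4033 0.3676 0.    ]
side pin_right 0.75 [0.5985 0.0333 0.1622]
```

View pics/a24.png

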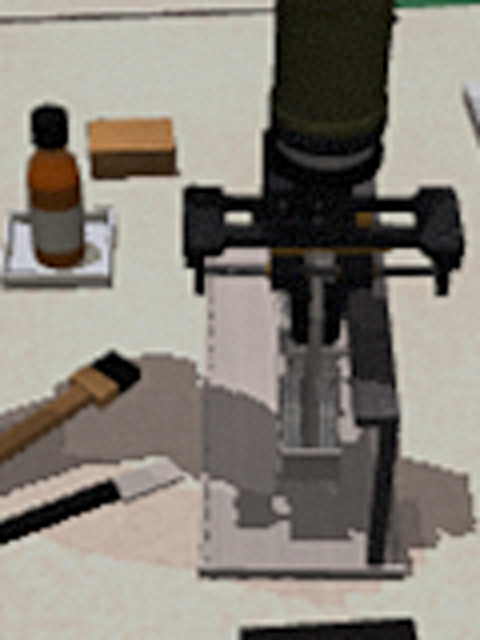

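Emit:
carry_out(commands=[[0,0,0.0003,0,0,0],[0,0,0.0003,0,0,0],[0,0,0.0003,0,0,0],[0,0,0.0003,0,0,0],[0,0,0.0003,0,0,0],[0,0,-0.01,0,0,0],[0,0,-0.03,0,0,0],[0,0,-0.06,0,0,0],[0,-0.04,-0.09,0,0,0],[0.01,-0.08,-0.12,0,0,0],[0.02,-0.12,-0.12,0,0,0],[0.03,-0.14,-0.12,0,0,0]], fingers=180)

```text
clock: 40.25
tool_pos: [0.4566, 0.0759, 0.3021]
eef_rot: [0.736, 0.677, 0.001, -0.001]
contact_force: [0.6, 0.5, 0.7]
opening: 0.295
```

Run:
```python
from h import *
s=r.get_state(); print(s['clock'],s['tool_pos'],s['contact_force'],s['opening'],s['q'])
LL=['rack1_tab','rack2_tab','rack3_tab','rack1_seat','rack2_seat','rack3_seat','spatula_grip','spatula_tip','brush_grip','brush_tip','narrow_place','wide_place']
p,_=snap('side','s25');show('side',LL,p=p,k=2)
c=cv2.convertScaleAbs(cv2.resize(p['img'][90:250,190:320],None,fx=3.6,fy=3.6,interpolation=cv2.INTER_CUBIC),alpha=1.3);cv2.imwrite('pics/a25.png',c)
p,_=snap('top','t25');show('top',LL[6:],p=p,k=2)
```

```text
40.25 [0.45664193 0.07587374 0.30207391] [0.61055027 0.54414727 0.70711573] 0.2948033610953419 [-0.74843186  0.480237    0.75484651  1.9750561  -0.4369942   0.8532197
  0.1605263 ]
side rack1_tab 0.61 [0.6229 0.3145 0.1897]
side rack1_tab 0.35 [ 0.3443 -0.4274 -0.0015]
side rack2_tab 0.83 [0.6135 0.1744 0.1915]
side rack2_tab 0.28 [0.4088 0.3622 0.1472]
side rack3_tab 0.96 [0.5945 0.0368 0.1935]
side rack1_seat 0.64 [0.6269 0.3069 0.168 ]
side rack1_seat 0.18 [0.4085 0.3653 0.1461]
side rack2_seat 0.62 [0.6148 0.1691 0.1644]
side rack3_seat 0.66 [0.598  0.0331 0.1609]
side rack3_seat 0.31 [ 0.3838 -0.2258  0.0009]
side spatula_grip 0.8 [0.4162 0.0527 0.0068]
side spatula_grip 0.49 [ 0.4544 -0.2219  0.0043]
side spatula_tip 0.8 [0.4955 0.0805 0.0017]
side brush_grip 0.93 [0.3983 0.1513 0.0098]
side brush_grip 0.52 [ 0.4971  0.079  -0.0013]
side brush_tip 0.72 [0.4659 0.2023 0.0088]
side brush_tip 0.7 [0.4057 0.3706 0.0007]
side narrow_place 0.77 [ 0.3838 -0.2288  0.0024]
side narrow_place 0.57 [ 0.3439 -0.4272 -0.0043]
side wide_place 0.93 [ 0.4547 -0.2201  0.0065]
side wide_place 0.67 [ 0.269   0.2852 -0.002 ]
top spatula_grip 0.49 [0.418  0.0435 0.0074]
top narrow_place 0.91 [ 0.3832 -0.2245  0.0042]
top narrow_place 0.59 [ 0.7461 -0.1872  0.0011]
top wide_place 0.65 [ 0.4549 -0.2218 -0.0008]
top wide_place 0.62 [0.4164 0.0471 0.0032]
```

View pics/a25.png

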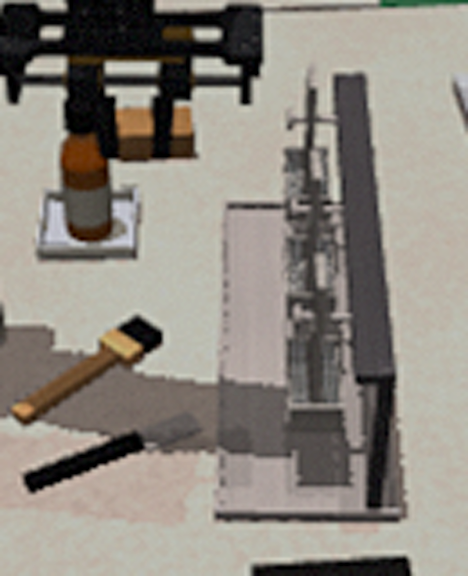

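View pics/t25.png

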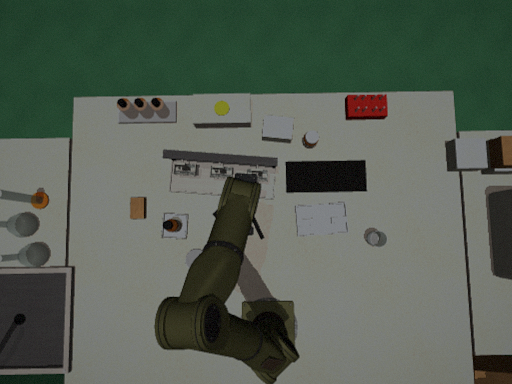

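Run:
```python
from h import *
print(rows([0.50,0.085,0.25],Rz(202)))
```

```text
(array([0.0127, 0.0396, 0.0507]), array([   0.  ,   -0.  , -116.78]))
```

Emit:
carry_out(commands=[[0,0,0,0,0,-8.5],[0,0.01,0,0,0,-17],[0,0.02,0,0,0,-25.5],[0,0.03,0,0,0,-34],[0.013,0.04,0,0,0,-42.5],[0.013,0.04,0,0,0,-51],[0.013,0.04,0,0,0,-59.5],[0.013,0.04,0.01,0,0,-68],[0.013,0.04,0.02,0,0,-76.5],[0.013,0.04,0.03,0,0,-85],[0.013,0.04,0.04,0,0,-93.5],[0.013,0.04,0.05,0,0,-102]], fingers=130)

```text
clock: 42.45
tool_pos: [0.5005, 0.0853, 0.2504]
eef_rot: [-0.066, 0.998, 0.0, 0.0]
contact_force: [-0.3, 1.0, 0.3]
opening: 0.488
```

Emit:
carry_out(commands=[[0,0,0,0,0,-8],[0,0,0,0,0,-14.8],[0,0,0,0,0,-14.8],[0,0,0,0,0,-14.8],[0,0,0,0,0,-14.8]])

```text
clock: 42.95
tool_pos: [0.5005, 0.0853, 0.2508]
eef_rot: [-0.19, 0.982, -0.0, 0.0]
contact_force: [0.2, -0.6, -0.3]
opening: 0.491
```

Run:
```python
from h import *
p,s=w3('w26');print(s['q'])
show('wrist',['spatula_grip','spatula_tip','brush_grip','brush_tip'],p=p)
```

```text
[[0.5005 0.0853 0.2508]
 [0.5005 0.0853 0.2508]
 [0.5005 0.0853 0.2507]] 43.05 [ 0.81322338  0.46044866 -1.51862005]
[-0.31422472  0.51972399  0.08471143  1.90890586 -0.06390961  0.71543812
  1.76149255]
wrist spatula_grip 0.96 [0.418  0.0471 0.0045]
wrist spatula_tip 0.92 [0.4959 0.0832 0.0035]
wrist spatula_tip 0.62 [ 0.4531 -0.2232  0.0024]
wrist spatula_tip 0.39 [ 0.481   0.516  -0.0061]
wrist brush_grip 0.67 [0.4036 0.1476 0.0106]
wrist brush_tip 0.86 [0.4629 0.2055 0.0068]
```

View pics/w26.png

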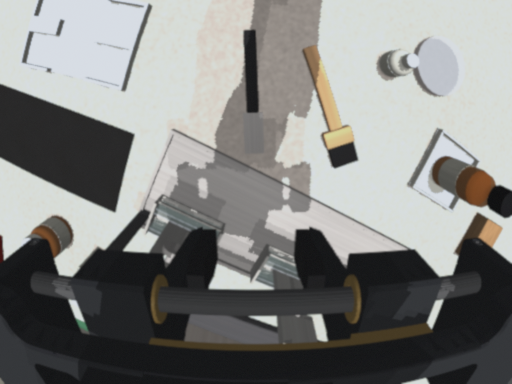

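Run:
```python
from h import *
p,s=ld('w26.npz')
c=p['img'][15:170,215:375];cv2.imwrite('pics/c26.png',cv2.convertScaleAbs(cv2.resize(c,None,fx=4,fy=3.8,interpolation=cv2.INTER_CUBIC),alpha=1.4))
A=wz(p,s,(249.7,31),.010);J=wz(p,s,(252.5,111),.010);B=wz(p,s,(254.5,152),.004)
print(A,J,B,np.linalg.norm(A-J),np.linalg.norm((J-B)[:2]),[np.degrees(np.arctan2(*(q-A)[1::-1])) for q in (J,B)])
```

```text
[0.35162817 0.01630317 0.01      ] [0.44788867 0.0589424  0.01      ] [0.49823977 0.08199226 0.004     ] 0.10528146489552212 0.05537625353284337 [np.float64(23.89126649008103), np.float64(24.13468869042619)]
```

View pics/c26.png

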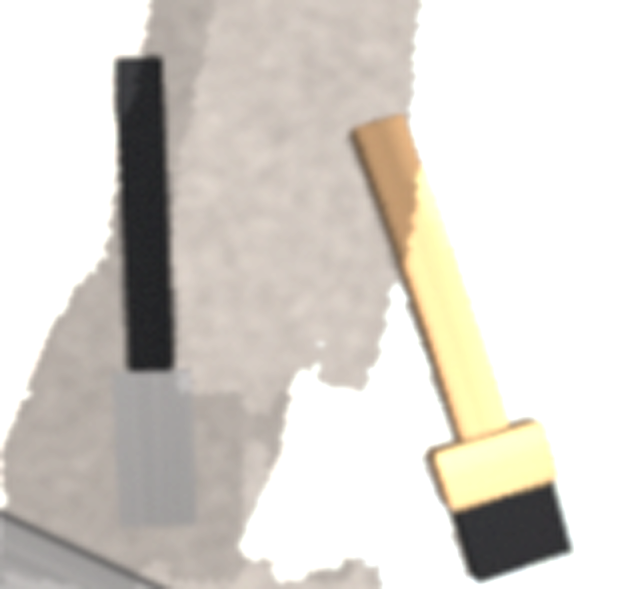

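Run:
```python
from h import *
_,s=ld('w26.npz')
print(rows([0.416,0.0455,0.06],Rz(204),s),rows([0.416,0.0455,0.004],Rz(204),s))
```

```text
(array([ 0.0932, -0.0053,  0.1908]), array([-0.01,  0.  , -2.05])) (array([ 0.0932, -0.0053,  0.2468]), array([-0.01,  0.  , -2.05]))
```

Emit:
carry_out(commands=[[0.04,-0.002,0.03,0,0,-2],[0.08,-0.005,0.06,0,0,-2],[0.093,-0.005,0.1,0,0,-2],[0.093,-0.005,0.14,0,0,-2],[0.093,-0.005,0.18,0,0,-2],[0.093,-0.005,0.2,0,0,-2],[0.093,-0.005,0.215,0,0,-2],[0.093,-0.005,0.215,0,0,-2]])

```text
clock: 44.1
tool_pos: [0.4257, 0.0462, 0.0442]
eef_rot: [-0.208, 0.978, 0.0, -0.01]
contact_force: [-0.6, 0.1, 0.0]
opening: 0.491
```

Run:
```python
from h import *
p,s=w3('w27');print(s['q'])
show('wrist',['spatula_grip','spatula_tip'],p=p)
print(rows([0.416,0.0455,0.004],Rz(204),s))
```

```text
[[0.4257 0.0462 0.0442]
 [0.425  0.0458 0.0447]
 [0.4248 0.0459 0.0451]] 44.2 [-0.25795724 -0.39496824  0.67047736]
[-0.20169013  0.85579941 -0.02258194  2.26724766  0.40228786  0.04338791
  1.3725038 ]
wrist spatula_grip 0.88 [0.4202 0.0468 0.002 ]
(array([0.0073, 0.003 , 0.0413]), array([ 0.25, -1.19,  0.09]))
```

View pics/w27.png

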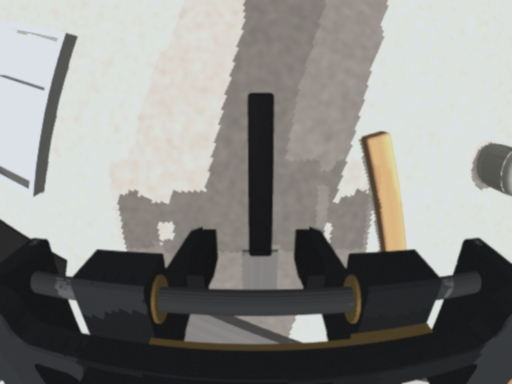

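Run:
```python
import numpy as np
from scipy.optimize import fsolve
D=[(.6244,.2379,.690,1.566),(.5477,.2596,.5737,1.7705),(.5873,.3464,.538,1.526),(.608,.1096,.8454,1.7195),(.5023,.1907,.607,1.990),(.6786,.2517,.7485,1.3755),(.5077,.2508,.5197,1.9089),(.696,.1097,.9335,1.4297)]
A=[];b=[]
for r,z,a,g in D:
    A+= [[np.sin(a),np.sin(a+g),1,0],[np.cos(a),np.cos(a+g),0,1]];b+=[r,z]
x,res,_,_=np.linalg.lstsq(np.array(A),b,rcond=None);print(x,np.round(np.array(A)@x-b,4))
L1,L2,c,d=x
for z in [.004,.044,.1,.15]:
    f=lambda q2:L1*np.cos(q2)+L2*np.cos(3.09)+d-z
    q2=fsolve(f,.8)[0];print(z,q2,3.09-q2,L1*np.sin(q2)+L2*np.sin(3.09)+c)
```

```text
[ 0.57341257  0.33985717 -0.00339692  0.012038  ] [ 0.0003  0.0013  0.0033 -0.0034  0.0025 -0.0029  0.003  -0.002  -0.0025
  0.0016 -0.0026  0.0019 -0.004   0.0019  0.0001  0.0015]
0.004 0.9546606270855541 2.1353393729144456 0.4821015685317124
0.044 0.8663086406994119 2.223691359300588 0.45103738967776863
0.1 0.7298049191543426 2.3601950808456573 0.3964375059796474
0.15 0.5871882637451508 2.502811736254849 0.33181286998580184
```

Emit:
carry_out(commands=[[-0.02,0,-0.03,0,0,0],[-0.035,0,-0.05,0,0,0],[-0.035,0,-0.05,0,0,0],[-0.035,0,-0.05,0,0,0]])

```text
clock: 44.75
tool_pos: [0.4574, 0.0603, 0.0953]
eef_rot: [-0.208, 0.978, 0.0, -0.01]
contact_force: [0.1, -0.5, 0.6]
opening: 0.49
```

Run:
```python
from h import *
s=r.get_state();print(s['tool_pos'],s['eef_rot'],s['q'])
T=Rz(204)*R.from_rotvec([0,5,0],degrees=True)
for z in (.05,.004):print(rows([0.4343,0.0536,z],T,s))
```

```text
[0.45744733 0.06034621 0.09525898] [-2.07826942e-01  9.78113385e-01  1.51389898e-04 -1.01067172e-02] [-0.13902781  0.75556714 -0.1475874   2.14920008  0.36860881  0.28052939
  1.38526373]
(array([0.023 , 0.003 , 0.0457]), array([0.26, 3.87, 0.  ]))
(array([0.0221, 0.0028, 0.0917]), array([0.26, 3.87, 0.  ]))
```

Emit:
carry_out(commands=[[0.015,0.003,0.01,0.2,2,0],[0.022,0.003,0.03,0.2,3.9,0],[0.022,0.003,0.05,0.2,3.9,0],[0.022,0.003,0.065,0.2,3.9,0],[0.022,0.003,0.078,0.2,3.9,0],[0.022,0.003,0.078,0.2,3.9,0]])

```text
clock: 45.35
tool_pos: [0.4313, 0.0531, 0.0151]
eef_rot: [-0.208, 0.977, -0.01, -0.047]
contact_force: [-0.5, -0.4, 0.1]
opening: 0.491
```

Run:
```python
from h import *
p,s=snap('wrist','w28');print(s['tool_pos'],s['eef_rot'],s['q'],s['contact_force'])
T=Rz(204)*R.from_rotvec([0,5,0],degrees=True)
for z in (.005,):print(rows([0.4343,0.0536,z],T,s))
```

```text
[0.43125769 0.05309861 0.01513094] [-0.20835515  0.9768685  -0.0095083  -0.04717688] [-0.21034442  0.92702676 -0.04969584  2.17918912  0.40346965  0.14232506
  1.34653584] [-0.48418567 -0.40892859  0.09219313]
(array([-0.0039, -0.0008,  0.0098]), array([ 0.05, -0.52,  0.08]))
```

View pics/w28.png

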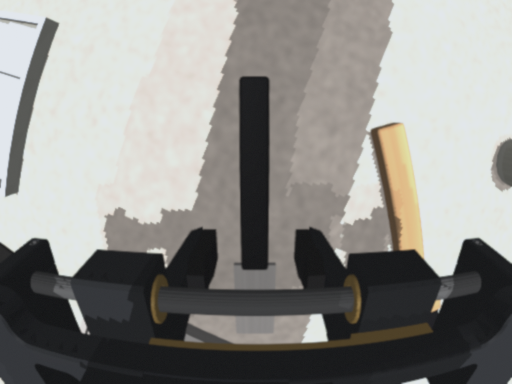

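Emit:
carry_out(commands=[[-0.002,-0.001,0.005,0,0,0],[-0.003,-0.001,0.01,0,0,0],[-0.003,-0.001,0.01,0,0,0],[-0.003,-0.001,0.01,0,0,0]])

```text
clock: 45.8
tool_pos: [0.4371, 0.0537, 0.0073]
eef_rot: [-0.208, 0.977, -0.009, -0.043]
contact_force: [0.3, 0.6, 0.2]
opening: 0.488
```

Emit:
carry_out(commands=[[0,0,0,0,0,0],[0,0,0,0,0,0],[0,0,0,0,0,0],[0,0,0,0,0,0],[0,0,0,0,0,0],[0,0,0,0,0,0],[0,0,0,0,0,0]], fingers=255, grip_force=25)

```text
clock: 46.5
tool_pos: [0.4371, 0.0538, 0.0073]
eef_rot: [-0.208, 0.977, -0.009, -0.043]
contact_force: [-0.3, 0.8, 3.0]
opening: 0.18
```

Emit:
carry_out(commands=[[0,0,-0.02,0,0,0],[0,0,-0.05,0,0,0],[0,0,-0.08,0,0,0],[-0.02,0,-0.1,0,0,0],[-0.02,0,-0.1,0,0,0]])

```text
clock: 47.0
tool_pos: [0.4675, 0.0671, 0.107]
eef_rot: [-0.208, 0.977, -0.008, -0.039]
contact_force: [0.4, 0.5, -0.6]
opening: 0.173
```

Run:
```python
from h import *
p,s=snap('wrist','w29');print(s['tool_pos'],s['eef_rot'],s['q'],s['contact_force'],s['opening'])
show('wrist',['spatula_grip','spatula_tip','narrow_place','wide_place','brush_grip','brush_tip'],p=p)
```

```text
[0.46751269 0.06711425 0.10699131] [-0.207963    0.97733253 -0.00804578 -0.03883016] [-0.12819026  0.75356296 -0.19676863  2.05770292  0.34413672  0.44233868
  1.39327461] [ 0.41810502  0.45914928 -0.62105554] 0.17292317796018236
wrist spatula_grip 0.73 [ 6.165e-01  1.740e-01 -5.000e-04]
wrist spatula_grip 0.72 [0.4515 0.0602 0.107 ]
wrist spatula_tip 0.84 [0.5285 0.0955 0.1047]
wrist narrow_place 0.8 [ 0.3886 -0.2227  0.0031]
wrist narrow_place 0.61 [0.4463 0.0613 0.1029]
wrist wide_place 0.55 [ 0.4539 -0.2204  0.0018]
wrist brush_grip 0.64 [0.4033 0.1482 0.0101]
wrist brush_tip 0.86 [0.4635 0.2042 0.0077]
```

View pics/w29.png

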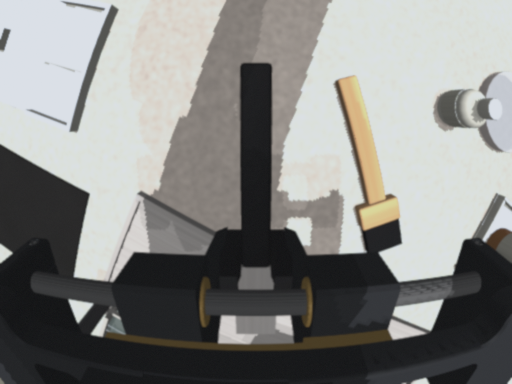

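Run:
```python
from h import *
s=r.get_state();p=r.snapshot('wrist')
g=img=p['img'].astype(int).sum(2)
print([ (y,g[y,250:263].mean()) for y in range(58,74)])
zb=s['tool_pos'][2]-.0073
A=wz(p,s,(256.3,65),zb+.012);d=(A-s['tool_pos'])[:2];print(A,np.linalg.norm(d),np.degrees(np.arctan2(d[1],d[0])))
# tray corners from side/top
pt=r.snapshot('top');c=pt['img'][185:250,280:360];cv2.imwrite('pics/tt.png',cv2.convertScaleAbs(cv2.resize(c,None,fx=8,fy=8,interpolation=cv2.INTER_CUBIC),alpha=1.2))
```

```text
[(58, np.float64(423.7692307692308)), (59, np.float64(425.7692307692308)), (60, np.float64(425.3076923076923)), (61, np.float64(409.15384615384613)), (62, np.float64(332.61538461538464)), (63, np.float64(193.30769230769232)), (64, np.float64(96.61538461538461)), (65, np.float64(87.76923076923077)), (66, np.float64(91.61538461538461)), (67, np.float64(92.23076923076923)), (68, np.float64(93.15384615384616)), (69, np.float64(93.07692307692308)), (70, np.float64(93.61538461538461)), (71, np.float64(92.76923076923077)), (72, np.float64(94.38461538461539)), (73, np.float64(93.84615384615384))]
[0.37591515 0.02574385 0.10876329] 0.09461457490898867 -155.51521641108658
```

View pics/tt.png

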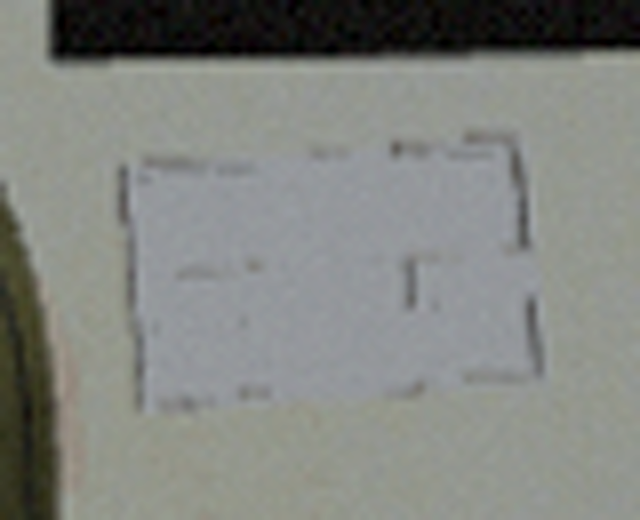

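Run:
```python
from h import *
p=r.snapshot('top')
c=[ray(p,(280+x/8,185+y/8),.012) for x,y in [(120,163),(520,133),(543,377),(142,408)]]
c=np.array(c);print(c);m=c.mean(0);print(m)
e=(c[1]-c[0]+c[2]-c[3])/2;print(np.linalg.norm(e),np.degrees(np.arctan2(e[1],e[0])));f=(c[0]-c[3]+c[1]-c[2])/2;print(np.linalg.norm(f),np.degrees(np.arctan2(f[1],f[0])))
ps=r.snapshot('side');cc=ps['img'][250:335,190:260];cv2.imwrite('pics/ts.png',cv2.convertScaleAbs(cv2.resize(cc,None,fx=7,fy=7,interpolation=cv2.INTER_CUBIC),alpha=1.3))
print(rows([.47,-.22,.13],Rz(94)))
s=r.get_state();print(s['tool_pos'])
```

```text
[[ 0.48120021 -0.11990498  0.012     ]
 [ 0.49304744 -0.32290945  0.012     ]
 [ 0.36996643 -0.32949768  0.012     ]
 [ 0.35785819 -0.12763131  0.012     ]]
[ 0.42551807 -0.22498585  0.012     ]
0.20278945952816496 -86.61386006285744
0.12341921631656796 3.3245427408553896
(array([ 0.1117, -0.2634, -0.0157]), array([ -4.88,  -3.48, 109.96]))
[0.46299308 0.0653536  0.10466066]
```

View pics/ts.png

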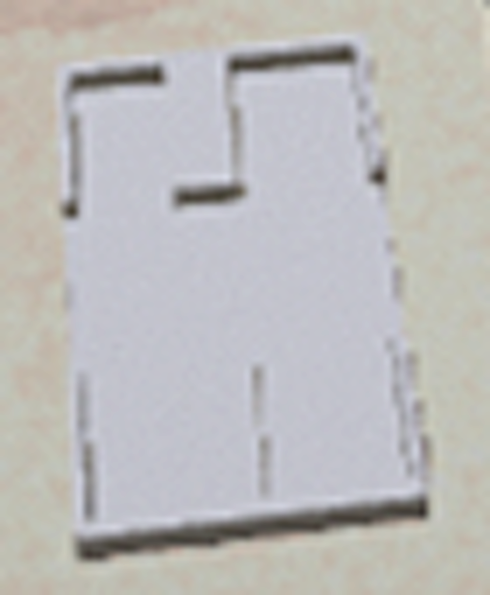

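Run:
```python
from h import *
s=r.get_state();print(s['tool_pos'],s['eef_rot'])
T=Rz(93.4)*R.from_rotvec([0,4.9,0],degrees=True)
print(rows([.44,-.2455,.13],T,s))
```

```text
[0.46299308 0.0653536  0.10466066] [-0.20804161  0.97710092 -0.0088941  -0.04374227]
(array([ 0.1493, -0.2745, -0.0123]), array([ -9.63,  -0.19, 110.22]))
```

Emit:
carry_out(commands=[[0.011,-0.021,-0.004,-0.74,-0.01,8.48],[0.023,-0.042,-0.008,-1.48,-0.03,16.96],[0.034,-0.063,-0.012,-2.22,-0.04,25.4],[0.046,-0.084,-0.014,-2.96,-0.06,33.9],[0.057,-0.106,-0.016,-3.7,-0.07,42.4],[0.069,-0.127,-0.018,-4.44,-0.09,50.9],[0.08,-0.148,-0.018,-5.2,-0.1,59.3],[0.092,-0.169,-0.018,-5.9,-0.12,67.8],[0.103,-0.19,-0.016,-6.7,-0.13,76.3],[0.115,-0.211,-0.015,-7.4,-0.15,84.8],[0.126,-0.232,-0.014,-8.1,-0.16,93.3],[0.138,-0.253,-0.013,-8.9,-0.18,101.7]])

```text
clock: 48.75
tool_pos: [0.4418, -0.222, 0.1299]
eef_rot: [0.631, 0.774, 0.028, -0.033]
contact_force: [0.3, -0.2, -0.8]
opening: 0.175
```

Run:
```python
from h import *
s=r.get_state();print(s['tool_pos'],s['eef_rot'],s['q'])
T=Rz(93.4)*R.from_rotvec([0,4.9,0],degrees=True)
print(rows([.42,-.2465,.10],T,s))
```

```text
[ 0.44176186 -0.22200485  0.12986244] [ 0.63139071  0.77426666  0.02757214 -0.03311625] [ 0.38067648  0.72243432  0.06279515  2.01012034 -0.24702807  0.47277911
  0.85511297]
(array([-0.0221, -0.0263,  0.028 ]), array([-0.65, -0.04,  8.18]))
```

Emit:
carry_out(commands=[[-0.022,-0.026,0.01,-0.6,0,8.2],[-0.022,-0.026,0.028,-0.6,0,8.2],[-0.022,-0.026,0.028,-0.6,0,8.2],[-0.022,-0.026,0.028,-0.6,0,8.2]])

```text
clock: 49.15
tool_pos: [0.4208, -0.2449, 0.1001]
eef_rot: [0.683, 0.729, 0.029, -0.032]
contact_force: [0.7, 0.2, 0.6]
opening: 0.176
```

Run:
```python
from h import *
p,s=w3('w30');print(s['eef_rot'],s['q'])
show('wrist',['spatula_grip','spatula_tip','narrow_place','wide_place'],p=p)
T=Rz(93.4)*R.from_rotvec([0,4.9,0],degrees=True)
print(rows([.3871,-.2485,.05],T,s),rows([.3871,-.2485,.0115],T,s))
```

```text
[[ 0.4208 -0.2449  0.1001]
 [ 0.4213 -0.2449  0.1005]
 [ 0.4215 -0.245   0.1007]] 49.25 [-0.6118498   0.11362095 -0.06742441]
[ 0.68248006  0.72963815  0.02946821 -0.03131699] [ 0.44793194  0.77004913  0.05473711  2.04988554 -0.30151424  0.38343913
  0.83818673]
wrist spatula_grip 0.86 [ 0.4212 -0.2212  0.0952]
wrist spatula_tip 0.62 [ 0.425  -0.3108  0.0976]
wrist narrow_place 0.66 [ 0.388  -0.2253  0.0047]
wrist wide_place 0.62 [ 0.4533 -0.2226  0.0026]
(array([-0.0055, -0.0345,  0.0504]), array([-0.02, -0.03,  0.42])) (array([-0.0088, -0.0346,  0.0888]), array([-0.02, -0.03,  0.42]))
```

View pics/w30.png

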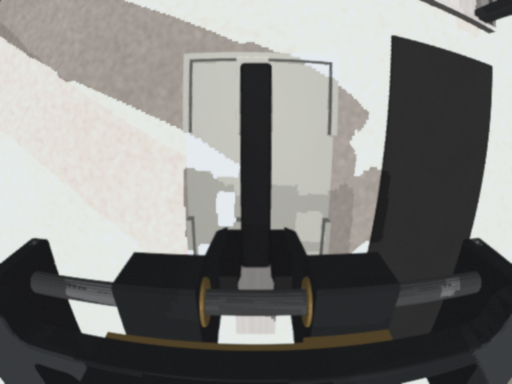

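Run:
```python
from h import *
p,s=ld('w30.npz')
c=p['img'][40:150,170:350];cv2.imwrite('pics/c30.png',cv2.convertScaleAbs(cv2.resize(c,None,fx=4,fy=4,interpolation=cv2.INTER_CUBIC),alpha=1.2))
for uv in [(184,54),(336,63),(191,61),(331,65)]: print(uv,wz(p,s,uv,.02 if uv[0] in(184,336) else .004))
```

```text
(184, 54) [ 0.35749156 -0.12789318  0.02      ]
(336, 63) [ 0.47786045 -0.12671388  0.02      ]
(191, 61) [ 0.36000258 -0.13055311  0.004     ]
(331, 65) [ 0.47774428 -0.12547851  0.004     ]
```

View pics/c30.png

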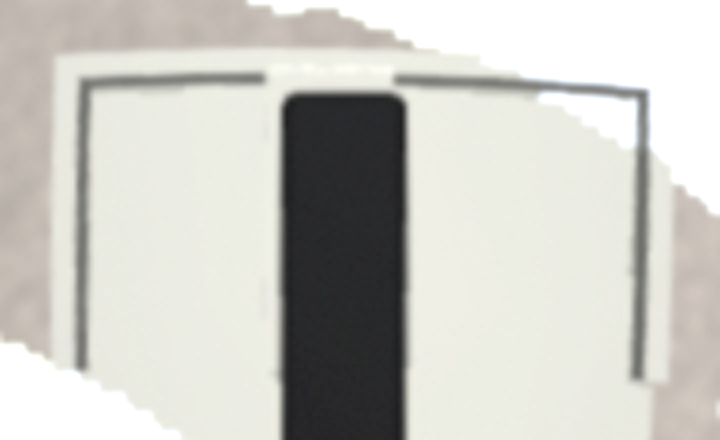

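Emit:
carry_out(commands=[[-0.004,-0.02,0.02,0,0,0.4],[-0.006,-0.034,0.04,0,0,0.4],[-0.007,-0.0345,0.055,0,0,0.4],[-0.008,-0.0345,0.07,0,0,0.4],[-0.008,-0.0345,0.07,0,0,0.4]])

```text
clock: 50.0
tool_pos: [0.3856, -0.2494, 0.0287]
eef_rot: [0.686, 0.727, 0.029, -0.033]
contact_force: [0.2, -0.4, 0.5]
opening: 0.178
```

Run:
```python
from h import *
p,s=w3('w31');print(s['eef_rot'],s['q'])
T=Rz(93.4)*R.from_rotvec([0,4.9,0],degrees=True)
print(rows([.3871,-.2495,.0115],T,s))
show('wrist',['spatula_grip','spatula_tip','narrow_place','wide_place'],p=p)
```

```text
[[ 0.3856 -0.2494  0.0287]
 [ 0.386  -0.2496  0.0294]
 [ 0.3863 -0.2498  0.03  ]] 50.1 [-0.03041137  0.04999101 -0.36786198]
[ 0.68564654  0.72666157  0.02895441 -0.03183434] [ 0.54110223  0.89724113 -0.02763939  2.14151636 -0.31647818  0.15946266
  0.89532364]
(array([-0.0013,  0.0008,  0.0184]), array([-0.08, -0.03, -0.08]))
wrist spatula_grip 0.71 [ 0.3839 -0.2275  0.0265]
wrist spatula_tip 0.63 [ 0.3854 -0.3154  0.0279]
wrist wide_place 0.7 [ 0.4533 -0.223   0.    ]
```

View pics/w31.png

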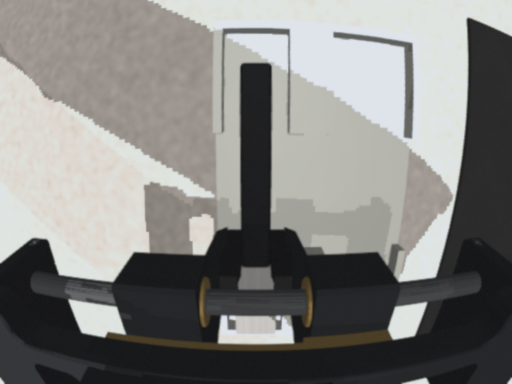

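Emit:
carry_out(commands=[[0.007,0.0005,0,0,0,0],[0.007,0.0005,0.006,0,0,0],[0.007,0.0005,0.012,0,0,0],[0.007,0.0005,0.0165,0,0,0],[0.007,0.0005,0.0165,0,0,0],[0.007,0.0005,0.0165,0,0,0]])

```text
clock: 50.95
tool_pos: [0.386, -0.2415, 0.0136]
eef_rot: [0.686, 0.727, 0.029, -0.032]
contact_force: [0.7, -0.2, -1.1]
opening: 0.172
```

Run:
```python
from h import *
s=r.get_state();print(s['tool_pos'],s['eef_rot'],s['q'],s['contact_force'])
T=Rz(93.4)*R.from_rotvec([0,4.9,0],degrees=True)
print(rows([.3871,-.2415,.0115],T,s))
```

```text
[ 0.38598197 -0.24146745  0.01361819] [ 0.68580013  0.7265113   0.02885434 -0.03204579] [ 0.53696502  0.93050857 -0.04545948  2.15536982 -0.32628917  0.11002739
  0.89185225] [ 0.68655222 -0.1641782  -1.05437316]
(array([-0.0003,  0.0011,  0.0021]), array([-0.11, -0.04, -0.1 ]))
```

Emit:
carry_out(commands=[[0,0.001,0.001,0,0,0],[0,0.001,0.002,0,0,0],[0,0.001,0.002,0,0,0]])

```text
clock: 51.25
tool_pos: [0.3872, -0.2412, 0.0119]
eef_rot: [0.686, 0.727, 0.029, -0.032]
contact_force: [-1.4, -0.0, -1.4]
opening: 0.175
```

Emit:
carry_out(commands=[[0,0,0,0,0,0],[0,0,0,0,0,0],[0,0,0,0,0,0],[0,0,0,0,0,0],[0,0,-0.01,0,0,0],[0,0,-0.03,0,0,0],[0,0,-0.06,0,0,0],[0,0.01,-0.1,0,0,0],[-0.02,0.05,-0.14,0,0,0],[-0.04,0.08,-0.18,0,0,0],[-0.05,0.09,-0.18,0,0,0],[-0.05,0.09,-0.18,0,0,0]], fingers=150)

```text
clock: 52.45
tool_pos: [0.4846, -0.3036, 0.1896]
eef_rot: [0.686, 0.727, 0.03, -0.028]
contact_force: [-0.2, 0.3, -0.1]
opening: 0.41
```

Run:
```python
from h import *
p,s=w3('w32');print(s['eef_rot'],s['q'])
show('wrist',['spatula_grip','spatula_tip','narrow_place','wide_place'],p=p)
ps,_=snap('side','s32');show('side',['spatula_grip','spatula_tip','narrow_place','wide_place','brush_grip','brush_tip'],p=ps)
```

```text
[[ 0.4846 -0.3036  0.1896]
 [ 0.4818 -0.3016  0.1879]
 [ 0.48   -0.3004  0.1868]] 52.55 [-0.28927124  1.57386489  0.97311566]
[ 0.68569041  0.72659021  0.02886222 -0.03259294] [ 0.42671046  0.70753413  0.15941969  1.75797248 -0.25515165  0.75139094
  0.80180414]
wrist spatula_grip 0.93 [ 0.3885 -0.2195  0.0089]
wrist spatula_tip 0.71 [ 0.389  -0.3067  0.0069]
wrist narrow_place 0.67 [ 0.3848 -0.2261  0.0054]
wrist narrow_place 0.63 [ 0.4563 -0.2221  0.002 ]
wrist wide_place 0.67 [ 0.4509 -0.2241  0.0035]
side spatula_grip 0.91 [ 0.3848 -0.216   0.0143]
side spatula_tip 0.76 [ 0.391  -0.3094  0.0033]
side spatula_tip 0.52 [ 0.3475 -0.4305 -0.0031]
side narrow_place 0.8 [ 0.3853 -0.2253  0.0039]
side narrow_place 0.45 [0.399  0.1485 0.0092]
side wide_place 0.79 [ 0.4566 -0.2216  0.0075]
side brush_grip 0.48 [0.3997 0.1475 0.013 ]
side brush_grip 0.16 [ 0.3435 -0.4302 -0.003 ]
side brush_tip 0.43 [0.3055 0.2084 0.0008]
```

View pics/w32.png

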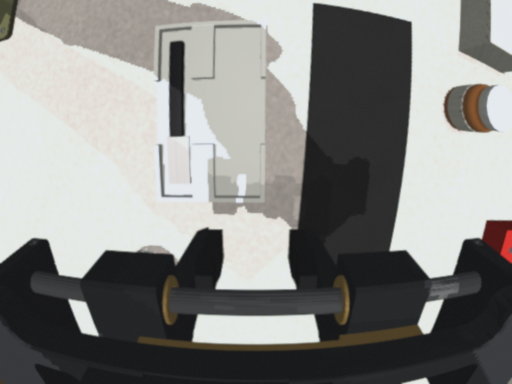

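View pics/s32.png

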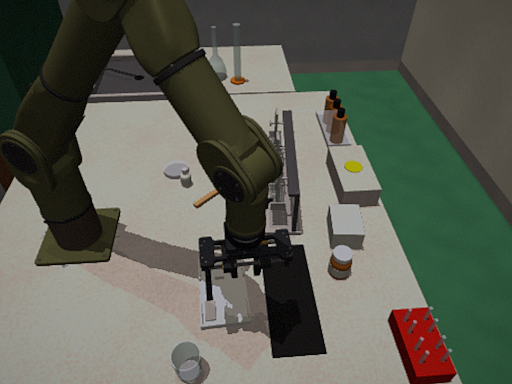

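Run:
```python
from h import *
s=r.get_state()
print(rows([.46,.20,.25],Rz(222),s))
```

```text
(array([ 0.505 ,  0.008 , -0.0199]), array([   5.49,   -2.77, -128.59]))
```

Emit:
carry_out(commands=[[0.03,0,-0.02,0.34,-0.17,-8.04],[0.06,0,-0.02,0.69,-0.35,-16.1],[0.095,0.002,-0.02,1.03,-0.52,-24.1],[0.13,0.002,-0.02,1.37,-0.69,-32.1],[0.165,0.003,-0.02,1.72,-0.87,-40.2],[0.2,0.003,-0.02,2.06,-1.04,-48.2],[0.235,0.004,-0.02,2.4,-1.21,-56.3],[0.27,0.004,-0.02,2.75,-1.38,-64.3],[0.305,0.005,-0.02,3.09,-1.56,-72.3],[0.34,0.005,-0.02,3.43,-1.73,-80.4],[0.375,0.006,-0.02,3.77,-1.9,-88.4],[0.41,0.006,-0.02,4.12,-2.08,-96.4]])

```text
clock: 54.35
tool_pos: [0.4636, 0.1066, 0.2423]
eef_rot: [-0.088, 0.996, 0.009, -0.009]
contact_force: [0.3, 0.6, -0.3]
opening: 0.409
```

Run:
```python
from h import *
s=r.get_state();print(s['tool_pos'],s['q'])
print(rows([.46,.20,.25],Rz(222),s))
```

```text
[0.4635659  0.10663358 0.24227092] [-0.14284807  0.50473898 -0.25180642  1.98162204  0.15626836  0.68804051
  1.26058824]
(array([-0.0128,  0.0927, -0.0062]), array([  1.33,  -0.65, -31.87]))
```

Emit:
carry_out(commands=[[-0.003,0.03,-0.003,0.3,-0.2,-8],[-0.007,0.06,-0.006,0.7,-0.3,-16],[-0.01,0.085,-0.006,1,-0.5,-24],[-0.013,0.093,-0.006,1.3,-0.65,-31.9],[-0.013,0.093,-0.006,1.3,-0.65,-31.9],[-0.013,0.093,-0.006,1.3,-0.65,-31.9]], fingers=125)

```text
clock: 54.95
tool_pos: [0.4606, 0.1982, 0.2493]
eef_rot: [-0.354, 0.935, 0.0, -0.001]
contact_force: [-0.2, -0.2, 0.0]
opening: 0.51
```

Run:
```python
from h import *
p,s=w3('w33');print(s['q'])
show('wrist',['brush_grip','brush_tip'],p=p)
c=p['img'][20:220,150:400];cv2.imwrite('pics/c33.png',cv2.convertScaleAbs(cv2.resize(c,None,fx=3,fy=3,interpolation=cv2.INTER_CUBIC),alpha=1.0))
```

```text
[[0.4606 0.1982 0.2493]
 [0.4607 0.1977 0.2494]
 [0.4608 0.1976 0.2494]] 55.05 [-0.33613332 -0.34584259 -0.42132968]
[-0.24539022  0.53236538 -0.39079372  1.91109244  0.285825    0.75399987
  1.4967453 ]
wrist brush_grip 0.94 [0.4013 0.1484 0.0114]
wrist brush_grip 0.73 [ 0.6176  0.1755 -0.0015]
wrist brush_tip 0.73 [0.4615 0.2044 0.0086]
```

View pics/c33.png

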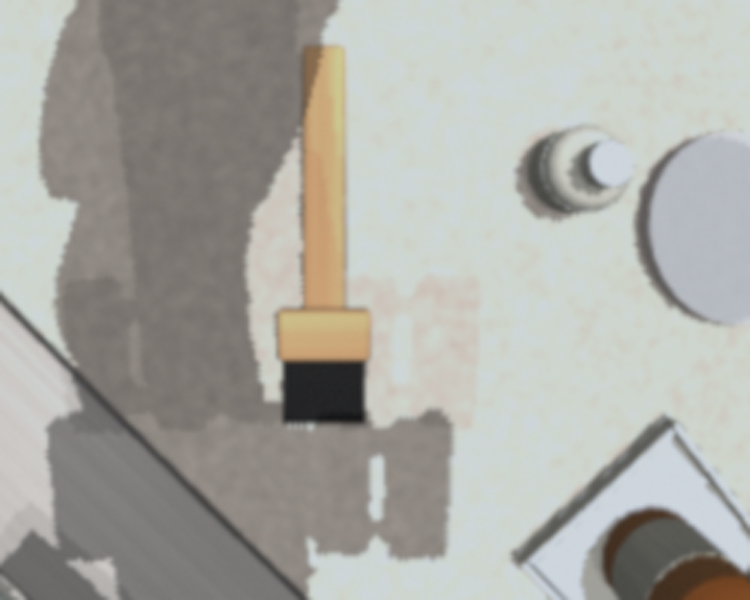

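Run:
```python
from h import *
p,s=ld('w33.npz')
A=wz(p,s,(257.7,35),.010);J=wz(p,s,(258,123.3),.014);B=wz(p,s,(258,160.7),.010)
print(A,J,B,np.linalg.norm(A-J),np.linalg.norm((A-B)[:2]),[np.degrees(np.arctan2(*(q-A)[1::-1])) for q in (J,B)])
a=np.radians(41.7)
d=(B-A)[:2]/np.linalg.norm((B-A)[:2]);g=(A[:2]+85*d/1000+B[:2]-80*d/1000)/2;yaw=np.degrees(np.arctan2(d[1],d[0]));print('grip',g,yaw)
dr=r.spot_in(p,'dropper') if 0 else None
t=g+.018*d
T=Rz(180+yaw)*R.from_rotvec([0,5,0],degrees=True)
for z in (.05,.007): print(t,rows([t[0],t[1],z],T,s))
K=wz(p,s,(150+605/3,20+163/3),.07);print('dropper top',K)
```

```text
[0.34043223 0.09396067 0.01      ] [0.42635809 0.17054479 0.014     ] [0.4637725  0.20381992 0.01      ] 0.115171096676985 0.16517227270896576 [np.float64(41.71002571345591), np.float64(41.69147489432035)]
grip [0.40396921 0.15055309] 41.69147489432035
[0.41741047 0.16252524] (array([0.0555, 0.0021, 0.1994]), array([ 0.04,  4.91, -0.22]))
[0.41741047 0.16252524] (array([0.0555, 0.0021, 0.2424]), array([ 0.04,  4.91, -0.22]))
dropper top [0.31060186 0.20579743 0.07      ]
```

Emit:
carry_out(commands=[[0.03,0.002,0.04,0,2,0],[0.058,0.002,0.08,0,4.9,0],[0.058,0.002,0.12,0,4.9,0],[0.058,0.002,0.16,0,4.9,0],[0.058,0.002,0.195,0,4.9,0],[0.058,0.002,0.215,0,4.9,0],[0.058,0.002,0.22,0,4.9,0],[0.058,0.002,0.22,0,4.9,0]])

```text
clock: 56.0
tool_pos: [0.4157, 0.1619, 0.0293]
eef_rot: [-0.355, 0.934, -0.015, -0.041]
contact_force: [0.7, 0.7, 0.7]
opening: 0.511
```

Run:
```python
from h import *
p,s=w3('w34');print(s['eef_rot'],s['q'])
T=Rz(180+41.7)*R.from_rotvec([0,5,0],degrees=True)
print(rows([.4152,.1605,.007],T,s))
ps,_=snap('side','s34')
c=ps['img'][100:260,130:300];cv2.imwrite('pics/c34.png',cv2.resize(c,None,fx=3.5,fy=3.5,interpolation=cv2.INTER_CUBIC))
```

```text
[[0.4157 0.1619 0.0293]
 [0.4161 0.162  0.03  ]
 [0.4164 0.1622 0.0304]] 56.1 [-0.38466135  0.02911049 -0.48321877]
[-0.355396    0.93376001 -0.01469071 -0.03962461] [-0.42198303  0.894427   -0.10882936  2.15335002  0.52750922  0.20699568
  1.28191355]
(array([ 0.    , -0.0005,  0.0235]), array([ 0.04,  0.16, -0.02]))
```

View pics/w34.png

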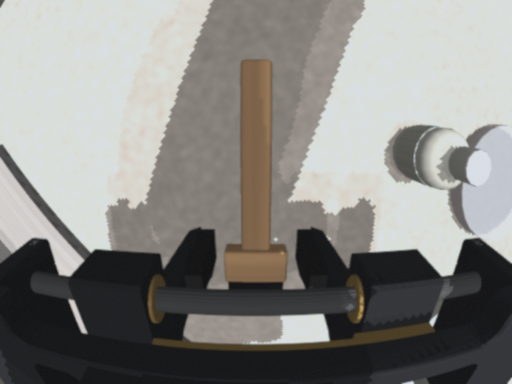

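View pics/c34.png

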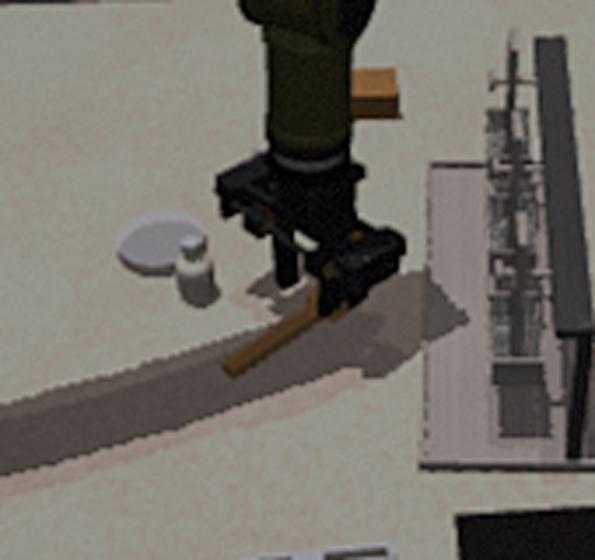

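Emit:
carry_out(commands=[[0,0,0.01,0,0,0],[0,0,0.018,0,0,0],[0,0,0.023,0,0,0],[0,0,0.023,0,0,0]])

```text
clock: 56.6
tool_pos: [0.4137, 0.1605, 0.0058]
eef_rot: [-0.356, 0.934, -0.015, -0.041]
contact_force: [0.8, -0.2, -0.3]
opening: 0.506
```

Emit:
carry_out(commands=[[0,0,0,0,0,0],[0,0,0,0,0,0],[0,0,0,0,0,0],[0,0,0,0,0,0],[0,0,0,0,0,0],[0,0,0,0,0,0],[0,0,0,0,0,0]], fingers=255, grip_force=25)

```text
clock: 57.3
tool_pos: [0.4144, 0.1608, 0.0068]
eef_rot: [-0.356, 0.934, -0.015, -0.04]
contact_force: [0.6, 0.1, 2.3]
opening: 0.199
```

Run:
```python
from h import *
p,s=snap('wrist','w35');print(s['tool_pos'],s['eef_rot'],s['q'],s['contact_force'],s['opening'])
```

```text
[0.41441759 0.16084378 0.00679953] [-0.35571053  0.93361497 -0.01474182 -0.0401968 ] [-0.4474303   0.94442595 -0.06645569  2.16005961  0.54225998  0.1419372
  1.26930949] [0.61843012 0.07240516 2.26733991] 0.19868094209929857
```

View pics/w35.png

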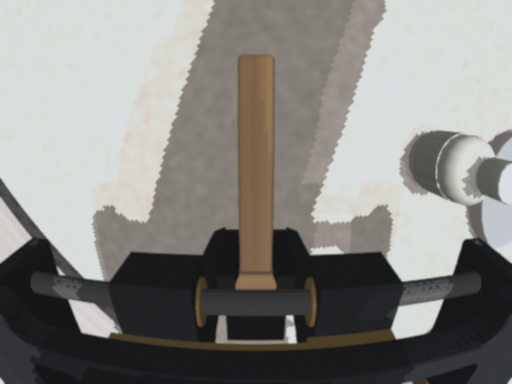

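Emit:
carry_out(commands=[[0,0,-0.02,0,0,0],[0,0,-0.05,0,0,0],[0,0,-0.09,0,0,0],[-0.01,0,-0.13,0,0,0],[-0.02,0,-0.13,0,0,0],[-0.02,0,-0.13,0,0,0]])

```text
clock: 57.95
tool_pos: [0.4391, 0.1825, 0.1348]
eef_rot: [-0.356, 0.934, -0.014, -0.039]
contact_force: [0.9, 0.2, -1.3]
opening: 0.2
```

Run:
```python
from h import *
p,s=w3('w36');print(s['opening'],s['q'])
T=Rz(93.4)*R.from_rotvec([0,4.9,0],degrees=True)
g=rows([.47,-.2373,.13],T,s);print(g)
for k in range(1,13): print([round(float(x),3) for x in np.r_[g[0]*k/16,g[1]*k/16]])
```

```text
[[0.4391 0.1825 0.1348]
 [0.4375 0.1812 0.1338]
 [0.4366 0.1805 0.1333]] 58.05 [ 0.31446013 -0.52215079 -0.10795112]
0.19711142431617923 [-0.31247764  0.71537796 -0.30765058  2.03127616  0.41934944  0.54784003
  1.36899448]
(array([ 0.2518, -0.3341,  0.0253]), array([-11.13,  -0.2 , 127.83]))
[0.016, -0.021, 0.002, -0.696, -0.013, 7.989]
[0.031, -0.042, 0.003, -1.391, -0.025, 15.979]
[0.047, -0.063, 0.005, -2.087, -0.038, 23.968]
[0.063, -0.084, 0.006, -2.783, -0.05, 31.957]
[0.079, -0.104, 0.008, -3.478, -0.062, 39.947]
[0.094, -0.125, 0.009, -4.174, -0.075, 47.936]
[0.11, -0.146, 0.011, -4.869, -0.088, 55.926]
[0.126, -0.167, 0.013, -5.565, -0.1, 63.915]
[0.142, -0.188, 0.014, -6.261, -0.113, 71.904]
[0.157, -0.209, 0.016, -6.956, -0.125, 79.894]
[0.173, -0.23, 0.017, -7.652, -0.138, 87.883]
[0.189, -0.251, 0.019, -8.348, -0.15, 95.873]
```

Emit:
carry_out(commands=[[0.016,-0.021,0.002,-0.7,0,8],[0.031,-0.042,0.003,-1.4,0,16],[0.047,-0.063,0.005,-2.1,0,24],[0.063,-0.084,0.006,-2.8,0,32],[0.079,-0.104,0.008,-3.5,-0.1,40],[0.094,-0.125,0.009,-4.2,-0.1,48],[0.11,-0.146,0.011,-4.9,-0.1,56],[0.126,-0.167,0.013,-5.6,-0.1,64],[0.142,-0.188,0.014,-6.3,-0.1,72],[0.157,-0.209,0.016,-7,-0.1,80],[0.173,-0.23,0.017,-7.7,-0.1,88],[0.189,-0.251,0.019,-8.3,-0.2,96]])

```text
clock: 59.3
tool_pos: [0.4612, -0.1335, 0.1301]
eef_rot: [0.461, 0.886, 0.02, -0.039]
contact_force: [-0.3, 0.3, -1.0]
opening: 0.201
```

Run:
```python
from h import *
s=r.get_state();print(s['tool_pos'],s['q'])
T=Rz(93.4)*R.from_rotvec([0,4.9,0],degrees=True)
g=rows([.457,-.2373,.10],T,s);print(g)
```

```text
[ 0.46122126 -0.13346327  0.13009702] [ 0.24496683  0.7117492  -0.03209329  2.03395857 -0.08409888  0.46265194
  0.90759791]
(array([-0.0849, -0.063 ,  0.0228]), array([-2.77, -0.1 , 31.49]))
```

Emit:
carry_out(commands=[[-0.021,-0.016,0.005,-0.7,0,8],[-0.042,-0.032,0.01,-1.4,0,16],[-0.064,-0.048,0.015,-2.1,-0.1,24],[-0.085,-0.063,0.023,-2.8,-0.1,31.5],[-0.085,-0.063,0.023,-2.8,-0.1,31.5],[-0.085,-0.063,0.023,-2.8,-0.1,31.5]])

```text
clock: 59.9
tool_pos: [0.4577, -0.2358, 0.0998]
eef_rot: [0.683, 0.729, 0.03, -0.031]
contact_force: [0.6, 1.2, -0.7]
opening: 0.2
```

Run:
```python
from h import *
p,s=w3('w37');print(s['q'],s['opening'])
show('wrist',['brush_grip','brush_tip','wide_place','narrow_place','spatula_grip','spatula_tip'],p=p)
T=Rz(93.4)*R.from_rotvec([0,4.9,0],degrees=True)
print(rows([.4569,-.2373,.035],T,s));print(rows([.4569,-.2373,.011],T,s))
# handle end in tool frame
```

```text
[[ 0.4577 -0.2358  0.0998]
 [ 0.4584 -0.2349  0.1003]
 [ 0.4589 -0.2345  0.1006]] 60.0 [0.14477938 0.51083992 0.00214775]
[ 0.40552377  0.78759783  0.04454434  1.97265356 -0.26139267  0.43498467
  0.74595303] 0.19979224933405432
wrist brush_grip 0.96 [ 0.457  -0.2186  0.1019]
wrist brush_grip 0.7 [ 0.3848 -0.2241  0.0038]
wrist brush_tip 0.59 [ 0.462  -0.2981  0.1009]
wrist wide_place 0.72 [ 0.3887 -0.219   0.0087]
wrist narrow_place 0.71 [ 0.3866 -0.2251  0.0024]
wrist spatula_grip 0.86 [ 0.3855 -0.218   0.0042]
(array([-0.0083, -0.0024,  0.0651]), array([ 0.11, -0.1 ,  0.51]))
(array([-0.0104, -0.0024,  0.089 ]), array([ 0.11, -0.1 ,  0.51]))
```

View pics/w37.png

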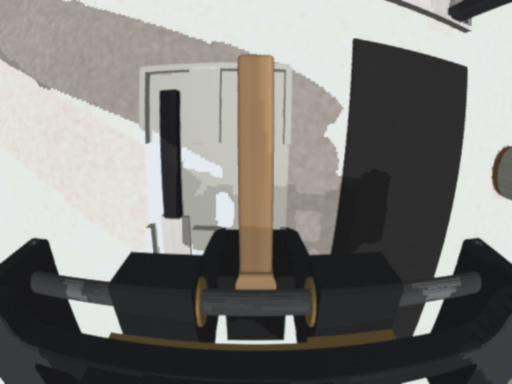

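Emit:
carry_out(commands=[[-0.004,-0.0025,0.02,0,0,0.5],[-0.006,-0.0025,0.04,0,0,0.5],[-0.008,-0.0025,0.06,0,0,0.5],[-0.009,-0.0025,0.067,0,0,0.5],[-0.009,-0.0025,0.067,0,0,0.5]])

```text
clock: 60.85
tool_pos: [0.4569, -0.2394, 0.033]
eef_rot: [0.686, 0.726, 0.03, -0.031]
contact_force: [-0.0, 0.1, -0.7]
opening: 0.206
```

Run:
```python
from h import *
p,s=w3('w38')
T=Rz(93.4)*R.from_rotvec([0,4.9,0],degrees=True)
print(rows([.4569,-.2373,.011],T,s))
```

```text
[[ 0.4569 -0.2394  0.033 ]
 [ 0.4574 -0.2396  0.0337]
 [ 0.4577 -0.2398  0.0341]] 60.95 [-0.30438323 -0.04708158 -1.14657443]
(array([ 0.0006, -0.0008,  0.0233]), array([ 0.25,  0.02, -0.14]))
```

View pics/w38.png

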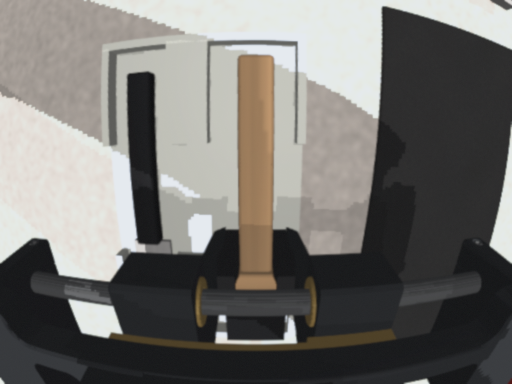

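Emit:
carry_out(commands=[[0.001,-0.001,0.008,0,0,0],[0.001,-0.001,0.015,0,0,0],[0.001,-0.001,0.02,0,0,0],[0.001,-0.001,0.0225,0,0,0],[0.001,-0.001,0.0225,0,0,0]])

```text
clock: 61.5
tool_pos: [0.4561, -0.2367, 0.011]
eef_rot: [0.686, 0.726, 0.031, -0.03]
contact_force: [-0.7, -0.2, -0.2]
opening: 0.197
```

Run:
```python
from h import *
s=r.get_state();print(s['tool_pos'],s['contact_force'],s['opening'])
```

```text
[ 0.45613811 -0.23669362  0.01101309] [-0.65022954 -0.19999638 -0.23910099] 0.19682599654055186
```

Emit:
carry_out(commands=[[0,0,0,0,0,0],[0,0,0,0,0,0],[0,0,0,0,0,0],[0,0,0,0,0,0],[0,0,-0.01,0,0,0],[0,0,-0.03,0,0,0],[0,0,-0.06,0,0,0],[0,0,-0.1,0,0,0],[-0.02,0,-0.14,0,0,0],[-0.05,0,-0.18,0,0,0],[-0.08,0,-0.2,0,0,0],[-0.08,0,-0.2,0,0,0]], fingers=150)

```text
clock: 62.7
tool_pos: [0.4615, -0.3403, 0.2077]
eef_rot: [0.689, 0.724, 0.03, -0.024]
contact_force: [-1.0, 0.2, 0.4]
opening: 0.406
```

Emit:
carry_out(commands=[[0,0,0,0,0,0],[0,0,0,0,0,0]])

```text
clock: 62.9
tool_pos: [0.4607, -0.3316, 0.2031]
eef_rot: [0.686, 0.727, 0.031, -0.031]
contact_force: [-0.3, 0.8, 0.4]
opening: 0.416
```

Run:
```python
from h import *
p,s=w3('w39')
show('wrist',['brush_grip','brush_tip','spatula_grip','spatula_tip','wide_place','narrow_place'],p=p,k=1)
ps,_=snap('side','s39')
show('side',['brush_grip','brush_tip','spatula_grip','spatula_tip','wide_place','narrow_place','rack1_tab','rack2_tab','rack3_tab','bottle_cap','bottle_place','carton','jar','beaker','dish','slide_box','dropper'],p=ps,k=1)
```

```text
[[ 0.4607 -0.3316  0.2031]
 [ 0.4607 -0.3315  0.2029]
 [ 0.4608 -0.3316  0.2029]] 63.0 [-0.55631649 -0.58056849 -0.24394186]
wrist brush_grip 0.95 [ 0.4572 -0.2235  0.0136]
wrist brush_tip 0.8 [ 0.4603 -0.3038  0.0141]
wrist spatula_tip 0.96 [ 0.3873 -0.3103  0.008 ]
wrist wide_place 0.72 [ 0.4558 -0.2218  0.0024]
wrist narrow_place 0.71 [ 0.3872 -0.2253  0.001 ]
side brush_grip 0.7 [ 0.4535 -0.2237  0.0132]
side brush_tip 0.86 [ 0.4604 -0.2977  0.0178]
side spatula_grip 0.62 [ 0.385  -0.2161  0.0135]
side spatula_tip 0.54 [ 0.3914 -0.3135  0.0033]
side wide_place 0.68 [ 0.4519 -0.2227  0.0049]
side narrow_place 0.75 [0.6149 0.1665 0.1643]
side rack1_tab 0.64 [0.6238 0.312  0.1914]
side rack2_tab 0.55 [0.6104 0.1735 0.1928]
side carton 0.59 [ 0.7928 -0.0521  0.0015]
side jar 0.97 [ 0.7449 -0.1847  0.0008]
side beaker 0.7 [ 0.3454 -0.4305 -0.0032]
side dish 0.77 [ 0.265   0.2834 -0.0003]
side slide_box 0.47 [ 0.4811  0.5139 -0.0016]
side dropper 0.52 [0.3075 0.207  0.0007]
```

View pics/w39.png

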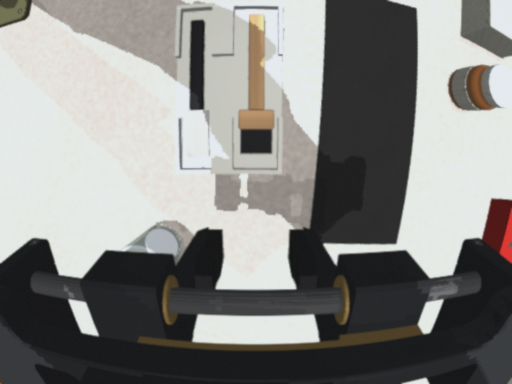

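View pics/s39.png

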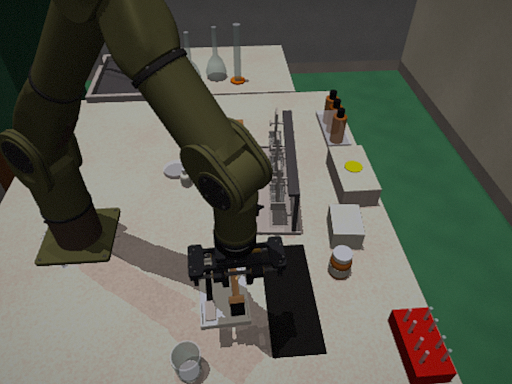

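Run:
```python
from h import *
p,s=ld('w39.npz')
c=p['img'][0:180,165:295];cv2.imwrite('pics/c39.png',cv2.resize(c,None,fx=4,fy=3.3,interpolation=cv2.INTER_CUBIC))
print(rows([.45,.08,.34],None,s))
```

```text
(array([ 0.4219,  0.0135, -0.1004]), array([0., 0., 0.]))
```

View pics/c39.png

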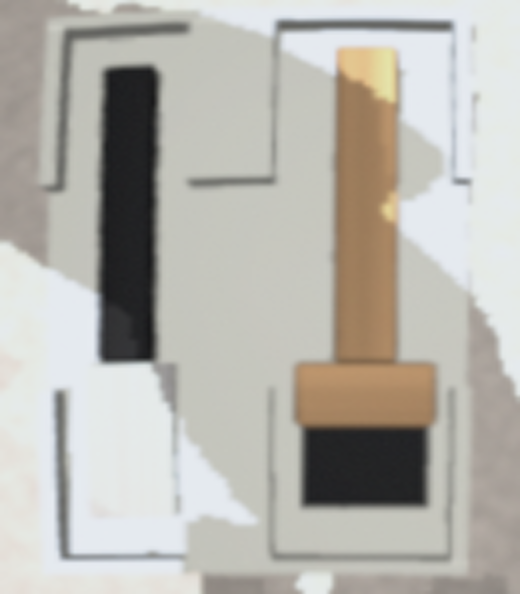

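Emit:
carry_out(commands=[[0,0,-0.04,0,0,0],[0.02,0,-0.08,0,0,0],[0.06,0.002,-0.1,0,0,0],[0.11,0.004,-0.1,0,0,0],[0.16,0.006,-0.1,0,0,0],[0.21,0.008,-0.1,0,0,0],[0.26,0.01,-0.1,0,0,0],[0.31,0.012,-0.1,0,0,0],[0.36,0.014,-0.1,0,0,0],[0.41,0.014,-0.1,0,0,0],[0.422,0.014,-0.1,0,0,0],[0.422,0.014,-0.1,0,0,0]])

```text
clock: 65.45
tool_pos: [0.4511, 0.0808, 0.3396]
eef_rot: [0.684, 0.728, 0.031, -0.03]
contact_force: [0.5, -0.1, 0.6]
opening: 0.412
```

Emit:
carry_out(commands=[[0,0,0,0,0,0],[0,0,0,0,0,0],[0,0,0,0,0,0],[0,0,0,0,0,0],[0,0,0,0,0,0]])

```text
clock: 65.95
tool_pos: [0.4514, 0.0778, 0.3393]
eef_rot: [0.687, 0.726, 0.031, -0.03]
contact_force: [-0.7, 0.3, -0.4]
opening: 0.414
```

Run:
```python
from h import *
s=r.get_state();print(s['clock'],s['tool_pos'],s['contact_force'])
ps,_=snap('side','s40')
show('side',['brush_grip','brush_tip','spatula_grip','spatula_tip','wide_place','narrow_place','rack1_tab','rack2_tab','rack3_tab','rack1_seat','rack2_seat','rack3_seat','pin_left','pin_mid','pin_right','bottle_cap','bottle_place','carton','jar','beaker','dish','slide_box','dropper'],p=ps,k=1)
```

```text
65.95 [0.45142618 0.07783935 0.33934417] [-0.74445098  0.32036924 -0.40277863]
side brush_grip 0.74 [ 0.452  -0.2242  0.0131]
side brush_tip 0.66 [0.6109 0.1696 0.1639]
side spatula_grip 0.78 [ 0.3852 -0.2153  0.0087]
side spatula_tip 0.89 [ 0.3925 -0.3084  0.0039]
side wide_place 0.58 [ 0.456  -0.2209  0.0061]
side narrow_place 0.8 [ 0.3825 -0.2281  0.0039]
side rack1_tab 0.61 [0.6263 0.3103 0.1898]
side rack2_tab 0.72 [0.6096 0.1736 0.1919]
side rack3_tab 0.6 [0.5928 0.0399 0.1951]
side rack1_seat 0.75 [0.6269 0.3115 0.1647]
side rack2_seat 0.73 [0.6156 0.1691 0.1614]
side rack3_seat 0.97 [0.5955 0.0318 0.162 ]
side pin_left 0.81 [0.6257 0.3107 0.1641]
side pin_mid 0.62 [0.6147 0.1693 0.1635]
side pin_right 0.68 [0.5993 0.0301 0.1666]
side bottle_cap 0.75 [0.4077 0.3654 0.1459]
side bottle_place 0.89 [0.4048 0.3684 0.0033]
side carton 0.87 [ 0.7936 -0.0521  0.0019]
side jar 0.57 [ 0.7445 -0.1856  0.0023]
side beaker 0.7 [ 0.3458 -0.4264 -0.0059]
side dish 0.77 [ 0.2656  0.2836 -0.0006]
side slide_box 0.58 [ 0.4793  0.5099 -0.0024]
side dropper 0.7 [0.3059 0.209  0.0006]
```

View pics/s40.png

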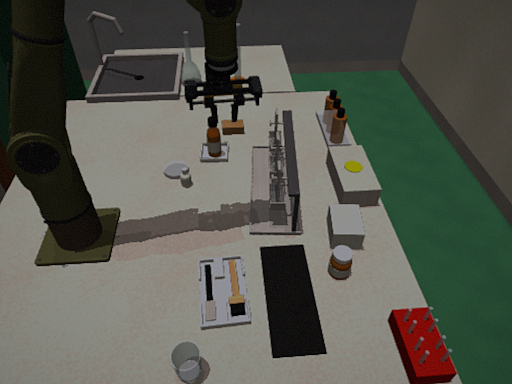

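Run:
```python
from h import *
a=cv2.imread('pics/s40.png');c=a[105:240,245:310];cv2.imwrite('pics/c40.png',cv2.convertScaleAbs(cv2.resize(c,None,fx=5,fy=4.4,interpolation=cv2.INTER_CUBIC),alpha=1.6))
print(rows([.43,.10,.34],Rz(175)))
```

```text
(array([ 0.0226, -0.0201,  0.0013]), array([  3.66,  -3.9 , -81.71]))
```

View pics/c40.png

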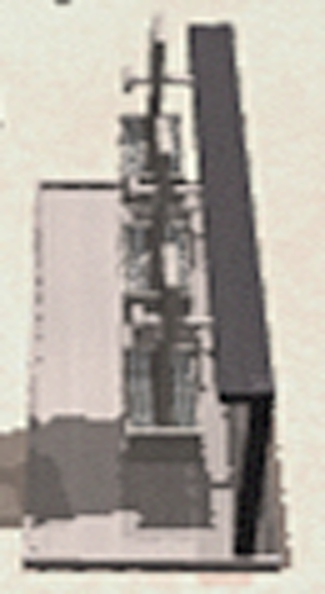

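Emit:
carry_out(commands=[[0.005,-0.002,0,0.4,-0.4,-8.2],[0.01,-0.004,0,0.8,-0.8,-16.4],[0.015,-0.006,0,1.1,-1.2,-24.6],[0.02,-0.01,0,1.5,-1.6,-32.8],[0.023,-0.014,0,1.9,-2,-41],[0.023,-0.02,0,2.2,-2.4,-49.2],[0.023,-0.02,0,2.6,-2.8,-57.4],[0.023,-0.02,0,3,-3.2,-65.6],[0.023,-0.02,0,3.3,-3.6,-73.8],[0.023,-0.02,0,3.7,-3.9,-81.7],[0.023,-0.02,0,3.7,-3.9,-81.7]])

```text
clock: 68.25
tool_pos: [0.43, 0.1004, 0.3413]
eef_rot: [0.043, 0.999, -0.0, -0.0]
contact_force: [-0.4, 0.1, 1.1]
opening: 0.415
```

Emit:
carry_out(commands=[[0,0.02,0,0,-8,0],[0,0.04,0,0,-16,0],[0,0.06,0,0,-24,0],[0,0.07,0,0,-32,0],[0,0.07,0,0,-35,0],[0,0.07,0,0,-35,0],[0,0.07,0,0,-35,0]])

```text
clock: 68.95
tool_pos: [0.436, 0.1706, 0.3414]
eef_rot: [0.043, 0.952, -0.012, 0.301]
contact_force: [1.2, 0.3, -0.2]
opening: 0.411
```

Run:
```python
from h import *
p,s=w3('w41');print(s['q'],s['eef_rot'])
show('wrist',['rack1_tab','rack2_tab','rack3_tab','rack1_seat','rack2_seat','rack3_seat','bottle_cap'],p=p,k=1)
```

```text
[[0.436  0.1706 0.3414]
 [0.4344 0.1717 0.3405]
 [0.4348 0.1707 0.3406]] 69.05 [-0.59465822  0.58689666 -0.3571692 ]
[-0.87212292  0.21582639  0.10138855  2.35566128  1.25882868  0.45206641
 -0.42535062] [ 0.04079631  0.95307542 -0.01315341  0.29968298]
wrist rack1_tab 0.68 [0.6264 0.312  0.1968]
wrist rack2_tab 0.8 [0.605  0.1725 0.1912]
wrist rack3_tab 0.71 [0.5983 0.0306 0.1973]
wrist rack1_seat 0.74 [0.623  0.3117 0.1641]
wrist rack2_seat 0.68 [ 0.3833 -0.2221  0.0012]
wrist rack3_seat 0.55 [0.5988 0.0309 0.1645]
wrist bottle_cap 0.56 [0.4071 0.3646 0.1431]
```

View pics/w41.png

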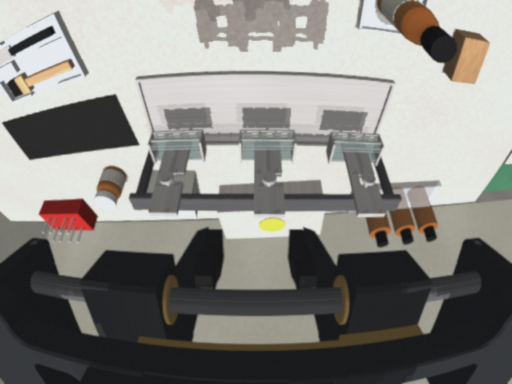

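Emit:
carry_out(commands=[[0,0,0,0,0,0],[0,0,0,0,0,0],[0,0,0,0,0,0]])

```text
clock: 69.75
tool_pos: [0.4363, 0.1699, 0.3413]
eef_rot: [0.042, 0.953, -0.013, 0.3]
contact_force: [0.8, -0.6, -0.6]
opening: 0.412
```

Run:
```python
from h import *
s=r.get_state();print(s['clock'],s['contact_force'],np.abs(s['qd']).max())
print(r.finish_job())
```

```text
69.75 [ 0.84469754 -0.62125247 -0.63582817] 0.0034894239745154017
the job is handed in; nothing more can be done
None
```

The job is handed in at about 70 s of the 210 s allowed. The interface reports no verdict, so what follows rests on my own checks.

- **Bottle:** it stands upright in its tray, with the cap measured within about 4 mm of the tray centre.
- **Racks:** all three were slid onto a pin each and lowered 12 mm into the notch, with no contact force felt on the way down. In the last pictures their tabs sit 25 to 32 mm above the pins (26.5 nominal, 20 to 33 allowed).
- **Tools:** the spatula lies flat in the narrow compartment, about 8 to 12 mm lengthwise off centre towards the stand and about 1 mm off the centre line. The brush lies flat in the wide compartment within about 4 mm. Both handles point to the stand.
- **Brush moved:** the brush had shifted about 5 cm by the time the second rack was hung, and I re-measured it before picking it up.
- **Other things on the bench:** the bystanders read within about 7 mm of where they started. The arm was at rest and clear of everything.

**Checks that disagreed:**
- The side camera put the right rack's tab up to 8 mm in y from its seat, which would mean a tilt. A front wrist view then put the two within 1 mm of each other, so I read the difference as detector noise.
- In some of those pictures the networks missed a thing or gave a clearly wrong position for it, such as the brush tip or the middle rack's seat. I used the readings from the other views.

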